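# Pack two boxed sets of cast candle ware

## Robot

A 6-joint arm with a two-finger parallel gripper is mounted at the origin on the work surface. World frame = base frame: x ahead of the robot, y to its left, z up, the work surface at z = 0. Lengths are in mm, angles in rad, forces in N, time in s.
With the tool pointing down it reaches from about 400 to 925 mm from the base axis. Payload 12.5 kg.
Tool frame: the origin (TCP) lies on the centre line of the jaws, within the pads' length; the fingertips stand 19 mm ahead of it and the grasp point (between the pads) is the TCP; y points along the fingers, x is the direction in which the jaws open and shut, and the axes are right-handed (so a half turn about y gives the same grasp; the last joint's range is limited). The gripper opens to 95 mm and grips with 3 to 60 N. Pads are 20 mm wide; open, the fingers measure 119 mm over their backs; the gripper's body (75 mm by 180 mm) begins 59 mm behind the grasp point.
Start: joints at [1.024, 0.491, 1.559, -0, 1.092, -0.106], TCP at [266.65, 565.281, 233.661] pointing down, gripper open.
Joint ranges: [-3.1, 3.1], [-0.84, 2.19], [0.05, 2.79], [-1.13, 4.28], [0.06, 2.93], [-2.69, 2.69]. Speed limits (rad/s): [2.22, 2.22, 2.79, 3.14, 3.14, 3.14].

## Interface

Orientations are given as [roll, pitch, yaw] about the fixed x, y, z axes, in that order (R = Rz(yaw) Ry(pitch) Rx(roll)).
In Python, from cell import env gives the robot as it stands. The module is installed in compiled form; this text tells all that it offers.
- The arm moves only by the tool move_arm, never from a script. Its argument "rows" is a list of rows, each an object of numbers: "tx", "ty", "tz": the shift along the tool's x, y, z in cm; "rx", "ry", "rz": the turn, a rotation vector about the tool's x, y, z in rad; "grip": the opening in per cent of the stroke, from 0 (shut) to 100 (fully open). In form: [{"tx": .., "ty": .., "tz": .., "rx": .., "ry": .., "rz": .., "grip": ..}, ...]. A call has 1 to 10 rows; each row shifts and turns the commanded pose from where the row before left it, along the tool's axes as they then stand; what a row does not reach is not made up. A row lasts 1/12 s, in which the tool goes at most 41.7 mm and 7.16 degrees, less where a joint would pass 70% of its speed; a pose out of reach is approached as far as the arm can. A call is refused whole if a number of a shift passes 4.17 or a number of a turn 0.125, either way. A call with a gripper value outside its range is refused whole. The fingers move at their own pace and stop on an object; the grip force is fixed at half the most. Time passes only in rows, so rows that do not move let the fingers close. It gives the time, the measured TCP pose, the force and the opening at its end, in the units of the state.
- env.state(): the state, without advancing time (a new reading comes with each control period).
- env.read_camera(name): name is "scene" or "top" or "wrist"; returns (picture, depth): 400x640x3 uint8, blue, green, red; 400x640 float32, mm along the optical axis (not along the pixel's ray), 0 where there is no reading.
- env.calibration(name): a dict with "vertical_fov" (degrees; the focal length in pixels is half the picture's height over the tangent of half this angle, whatever the lens; pixels are square), "cx", "cy" (the principal point, pixels), "dist" ([k1, k2, p1, p2, k3] as OpenCV has them; the pictures are not rectified), "eye" and "rotation" of the camera in the world. Camera axes: x right, y up, looking along -z (the intrinsics and any distortion apply to the point x, -y, -z); pixel columns grow to the right and rows downward; lengths in mm; the calibration is good to about 2 mm. A picture is of the moment at which its call begins: read the wrist's pose just before it. calibration takes no time and is no camera call; for the wrist camera it gives the pose at the moment of the call.
- env.job_done(): hands the job in, once; it reports no verdict.
The state is a dict: "t": time; "joints": joint angles; "qvel": joint speeds; "tau": joint torques, N m; "eef_pos": TCP position; "tcp_rot": TCP orientation; "ft_force": force on the tool from outside, world axes, zero at the start; "moment": the same for the moment, N m; "opening": opening from 0.0 (shut) to 1.0 (fully open).
Only numpy, scipy, OpenCV 4.12 (cv2) and the standard library are available. Lean on these libraries where they do the work, as an engineer would, in place of code of your own. Each camera call takes 0.05 s, during which the arm holds its last target.

## Task

Make up the two gift sets from the castings on the bench: in the long divided carton goes the wide jar, standing in the larger compartment and closed with its own lid, with the candlestick upright in the smaller compartment; in the square carton goes the slim tall jar, closed with its own lid. Each piece stands flat on the floor of its compartment and each lid sits fully home in its jar. The castings chip, so set them down rather than drop them and never tip one over, and leave the yellow ribbed pot and the steel mug where they are.

Things in the scene. Friction and masses are not known exactly. Their poses are not given: they have to be found in the camera images.
- wide_jar_c (a point): the wide jar: straight round open jar of pale grey plaster with darker grey veins, 64 mm outside diameter, 60 mm tall, mouth 50 mm across, wall 7 mm, 0.15 kg, mouth up. The point is its centre, 30 mm above its underside; z up its axis
- slim_jar_c (a point): the slim jar: straight round open jar of the same grey plaster, taller than wide: 50 mm outside diameter, 86 mm tall, mouth 38 mm across, wall 6 mm, 0.13 kg, mouth up. The point is its centre, 43 mm above its underside; z up its axis
- wide_lid_knob (a point): the lid of the wide jar, grey plaster, lying knob up. From below: a round plug 44 mm across and 8 mm deep (goes into the 50 mm mouth), a disc 60 mm across and 7 mm thick (rests on the jar's rim), a straight round knob 24 mm across and 22 mm tall to hold it by; 37 mm in all, 0.07 kg. The point is the middle of the knob: on the axis, 26 mm above the plug's underside, 18 mm above the disc's underside; z up. Seated, it lies 18 mm above the jar's rim
- slim_lid_knob (a point): the lid of the slim jar, grey plaster, lying knob up, the smaller of the two lids. From below: a round plug 32 mm across and 8 mm deep (goes into the 38 mm mouth), a disc 46 mm across and 7 mm thick (rests on the jar's rim), a straight round knob 20 mm across and 22 mm tall; 37 mm in all, 0.04 kg. The point is the middle of the knob: on the axis, 26 mm above the plug's underside, 18 mm above the disc's underside; z up. Seated, it lies 18 mm above the jar's rim
- candlestick_c (a point): the candlestick, grey plaster, upright: round foot 48 mm across and 10 mm thick, straight round column 30 mm across from 14 mm up to the top at 80 mm, with a candle hole 22 mm across in the top; 0.11 kg. The point is on its axis 40 mm above its underside; z up
- long_carton: the long divided carton: open tray of brown board, fixed, 100 mm (its x) by 170 mm (its y) outside, walls and divider 4 mm thick and 24 mm high over the bench, floor 4 mm thick. The divider runs along its x. Larger compartment: 92 by 92 mm inside, centre at x 0, y +35 mm. Smaller compartment: 92 mm (x) by 66 mm (y) inside, centre at x 0, y -48 mm. Origin: centre of its underside, on the bench
- square_carton: the square carton: open tray of brown board, fixed, 84 by 84 mm outside, 76 by 76 mm inside, one compartment, walls 4 mm thick and 24 mm high, floor 4 mm thick. Origin: centre of its underside, on the bench
- ribbed_pot_c (a point): a small yellow ribbed round pot, about 66 mm across and 44 mm tall, standing in the row among the castings; not part of the job. The point is its centre, 22 mm up
- steel_mug_c (a point): an open steel mug, 72 mm across and 80 mm tall, its handle about towards the robot, standing between the two cartons; not part of the job. The point is on its axis, 40 mm up

How it is judged (in metres and radians):
At the end, for the whole second after the job is handed in: Wide jar, candlestick and slim jar stand upright (7 deg) on the floor (4 mm) of their own compartments (centres within 16 to 25 mm of the middle, as the walls allow); each lid is on its own jar, within 6 mm of its axis, level (6 deg) and fully home (4 mm); all released, at rest (x of wide_jar_c in the frame of long_carton between -0.018 and 0.018 m and y of wide_jar_c in the frame of long_carton between 0.017 and 0.053 m and z of wide_jar_c in the frame of long_carton between 0.03 and 0.038 m and angle between each of wide_jar_c, candlestick_c, slim_jar_c's own z axis and vertical below 0.12 rad and x of candlestick_c in the frame of long_carton between -0.025 and 0.025 m and y of candlestick_c in the frame of long_carton between -0.064 and -0.032 m and z of candlestick_c in the frame of long_carton between 0.04 and 0.048 m and x of slim_jar_c in the frame of square_carton between -0.016 and 0.016 m and y of slim_jar_c in the frame of square_carton between -0.016 and 0.016 m and z of slim_jar_c in the frame of square_carton between 0.043 and 0.051 m and horizontal distance between wide_lid_knob and wide_jar_c below 0.006 m and z of wide_lid_knob in the frame of wide_jar_c between 0.044 and 0.052 m and angle between the z axis of wide_lid_knob and the z axis of wide_jar_c, either way round below 0.1 rad and horizontal distance between slim_lid_knob and slim_jar_c below 0.006 m and z of slim_lid_knob in the frame of slim_jar_c between 0.057 and 0.065 m and angle between the z axis of slim_lid_knob and the z axis of slim_jar_c, either way round below 0.1 rad and linear speed of each of wide_jar, slim_jar, wide_lid, slim_lid, candlestick below 0.02 m/s); the robot touches nothing.
It fails at once if a casting is dropped or thrown (not held by the fingers and moving faster than 0.75 m/s, a fall of about 3 cm) ((linear speed of wide_jar above 0.75 m/s and contact force between the fingers and wide_jar below 0.05 N) or (linear speed of slim_jar above 0.75 m/s and contact force between the fingers and slim_jar below 0.05 N) or (linear speed of wide_lid above 0.75 m/s and contact force between the fingers and wide_lid below 0.05 N) or (linear speed of slim_lid above 0.75 m/s and contact force between the fingers and slim_lid below 0.05 N) or (linear speed of candlestick above 0.75 m/s and contact force between the fingers and candlestick below 0.05 N)).
It fails at once if a casting is tipped over (more than 45 degrees) (angle between any of wide_jar_c, slim_jar_c, candlestick_c, wide_lid_knob, slim_lid_knob's own z axis and vertical above 0.8 rad).
It fails at once if the ribbed pot or the steel mug is shifted by more than 30 mm or tipped ((distance of ribbed_pot_c from where it was at the start of the episode above 0.03 m or angle between ribbed_pot_c's own z axis and vertical above 0.5 rad) or (distance of steel_mug_c from where it was at the start of the episode above 0.03 m or angle between steel_mug_c's own z axis and vertical above 0.5 rad)).
It also fails if it takes over 115 s, if anything falls off the work surface, if the arm or the gripper's body presses on something with over 40 N, if the wrist force passes 120 N, or if a joint passes its speed limit or range.

## Working session

There is one attempt and no reset: what is moved stays moved. The work goes in short steps, Python scripts to look and compute and a tool call to move; the robot and the scene stay as the last step left them, time stands still between calls to the robot, and variables do not carry over. Pictures are saved under pics/ and viewed, and the job is handed in when it is done.

Besides the shell and the picture viewer there is one more tool, called after ">>>" as name([rows], argument=value, ...), one row to a line, values as JSON. move_arm: Moves the arm, as the interface text tells. Its arguments: {"type":"object","properties":{"rows":{"type":"array"}},"required":["rows"]}

```bash
mkdir -p pics; ls
python3 - <<'E'
from cell import env
import cv2,numpy as np
s=env.state(); print(s)
for n in ["scene","top","wrist"]:
    print(n,env.calibration(n))
    p,d=env.read_camera(n); cv2.imwrite(f"pics/{n}0.png",p); np.save(f"pics/{n}0.npy",d); print((d>0).mean())
E
```

```text
pics
{'t': 0.0, 'joints': array([ 1.02440512e+00,  4.91556875e-01,  1.55949093e+00, -1.83573652e-05,
        1.09169372e+00, -1.05621543e-01]), 'qvel': array([-0.00098183,  0.00016395, -0.00070116, -0.00035192,  0.0007133 ,
        0.00135554]), 'tau': array([ 5.69244839e-04, -6.12635565e+01, -2.58194089e+01,  6.92756195e-02,
        4.81048494e-02, -7.45157809e-05]), 'eef_pos': array([266.51636275, 565.0592072 , 233.04912065]), 'tcp_rot': array([-1.57069140e+00,  1.14418432e-03,  1.13003520e+00]), 'ft_force': array([ 0.15893839, -0.21125446,  0.08606753]), 'moment': array([ 0.04119351, -0.03758349, -0.02698973]), 'opening': 1.0004594334586816}
scene {'vertical_fov': 55.27612156327033, 'cx': 321.3082555499344, 'cy': 195.9981996504543, 'dist': array([-0.05261629,  0.        ,  0.        ,  0.        ,  0.        ]), 'eye': array([1011.86019598, -435.76267261,  549.85689047]), 'rotation': array([ 0.91756826, -0.00218301,  0.82700402])}
0.9959921875
top {'vertical_fov': 52.64416585398596, 'cx': 321.7731776329163, 'cy': 202.10446548142346, 'dist': array([-0.08133016,  0.        ,  0.        ,  0.        ,  0.        ]), 'eye': array([ 408.33995752,   14.01651062, 1063.40860511]), 'rotation': array([ 0.1147541 , -0.01477585, -1.56798303])}
0.99596484375
wrist {'vertical_fov': 70.52325137167765, 'cx': 322.40329482536055, 'cy': 200.52776246182057, 'dist': array([-0.02405806,  0.        ,  0.        ,  0.        ,  0.        ]), 'eye': array([195.15699258, 598.68037484, 384.94771973]), 'rotation': array([-2.85178690e-01,  5.45649359e-04,  1.13114463e+00])}
0.99608984375
```

View pics/scene0.png

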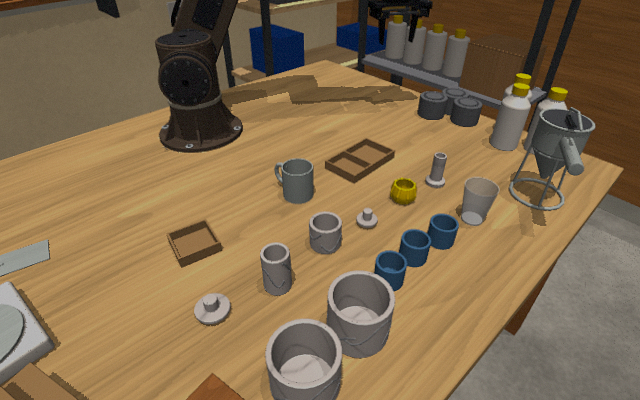

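View pics/top0.png

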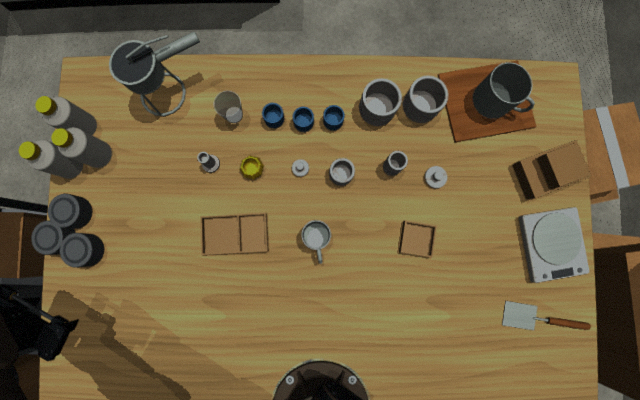

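View pics/wrist0.png

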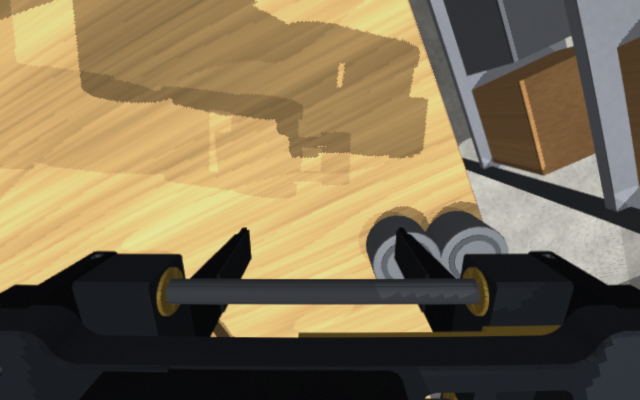

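```bash
cat > h.py <<'E'
import cv2,numpy as np
from scipy.spatial.transform import Rotation as R
from cell import env
def cam(n,c=None):
    c=c or env.calibration(n)
    f=200/np.tan(np.radians(c['vertical_fov']/2))
    K=np.array([[f,0,c['cx']],[0,f,c['cy']],[0,0,1]])
    return K,np.array(c['dist']),np.array(c['eye']),R.from_euler('xyz',c['rotation']).as_matrix()
def cloud(n,d,c=None):
    K,D,e,M=cam(n,c)
    v,u=np.mgrid[0:400,0:640]
    p=cv2.undistortPoints(np.stack([u.ravel(),v.ravel()],1).astype(float)[:,None],K,D)[:,0]
    z=d.ravel()
    P=np.stack([p[:,0]*z,-p[:,1]*z,-z],1)@M.T+e
    P[z<=0]=np.nan
    return P.reshape(400,640,3)
def proj(n,P,c=None):
    K,D,e,M=cam(n,c)
    q=(np.atleast_2d(P)-e)@M; q=q*[1,-1,-1]
    return cv2.projectPoints(q,np.zeros(3),np.zeros(3),K,D)[0][:,0]
def circ(xy):
    A=np.c_[2*xy,np.ones(len(xy))]; s=np.linalg.lstsq(A,(xy**2).sum(1),rcond=None)[0]
    return s[:2],np.sqrt(s[2]+s[0]**2+s[1]**2)
E
python3 - <<'E'
from h import *
for n in ["top","scene"]:
    d=np.load(f"pics/{n}0.npy"); P=cloud(n,d)
    z=P[...,2]; 
    ok=(P[...,0]>330)&(P[...,0]<640)&(abs(P[...,1])<330)
    t=ok&(abs(z)<6); print(n,"table z",np.nanmedian(z[t]),np.polyfit(P[...,0][t],z[t],1))
    m=(ok&(z>8)).astype(np.uint8)
    k,L,st,_=cv2.connectedComponentsWithStats(m)
    for i in range(1,k):
        if st[i,4]<25: continue
        Q=P[L==i]; zt=np.percentile(Q[:,2],98)
        T=Q[Q[:,2]>zt-6][:,:2]
        bb=(T.min(0)+T.max(0))/2
        print(n,st[i].tolist(),"ztop %.1f"%zt,"bbox c",bb.round(1),"size",np.ptp(T,axis=0).round(1))
E
```

```text
top table z 0.20487475841912328 [-0.00217524  1.37573092]
top [197, 155, 23, 17, 246] ztop 81.7 bbox c [629.6 297.3] size [18.5 28.8]
top [383, 155, 25, 21, 321] ztop 88.6 bbox c [ 621.7 -187.9] size [36.5 48.4]
top [240, 158, 24, 22, 249] ztop 46.7 bbox c [616.3 183.6] size [47.1 46.5]
top [329, 158, 26, 28, 448] ztop 62.5 bbox c [606.1 -51.5] size [63.  60.9]
top [292, 161, 17, 16, 226] ztop 39.0 bbox c [620.4  57. ] size [16.1 18.2]
top [425, 166, 21, 23, 367] ztop 38.9 bbox c [ 599.4 -304.8] size [21.8 20.1]
top [200, 213, 68, 42, 532] ztop 27.2 bbox c [446.1 227.3] size [106.3 173.1]
top [301, 220, 30, 43, 232] ztop 83.1 bbox c [442.6  14.8] size [70.3 70.5]
top [399, 221, 37, 37, 270] ztop 27.7 bbox c [ 433.5 -249.5] size [93.  93.3]
scene table z 1.597923105789448 [-1.8536146e-03  2.5864819e+00]
scene [325, 138, 70, 44, 992] ztop 25.4 bbox c [448.3 226.3] size [109.9 177.5]
scene [425, 152, 21, 34, 244] ztop 80.8 bbox c [629.6 296.1] size [19.6 32.3]
scene [274, 159, 40, 43, 1314] ztop 80.4 bbox c [444.8  13.6] size [72.1 72.1]
scene [390, 178, 26, 25, 395] ztop 45.2 bbox c [617.1 182. ] size [45.4 51.5]
scene [356, 207, 22, 20, 278] ztop 39.7 bbox c [622.1  55.3] size [19.6 18.6]
scene [309, 211, 33, 42, 1181] ztop 62.9 bbox c [607.4 -51.1] size [63.  63.7]
scene [166, 218, 56, 48, 844] ztop 26.9 bbox c [ 433.9 -251.6] size [97.3 96. ]
scene [260, 242, 30, 52, 663] ztop 88.4 bbox c [ 621.9 -188.2] size [36.2 48.5]
scene [194, 293, 37, 31, 826] ztop 38.4 bbox c [ 600.8 -304.9] size [24.6 23.6]
```

Run:
```python
from h import *
obj={'wide':(607,-51,60),'slim':(622,-188,86),'wlid':(600,-305,37),'slid':(621,56,37),'candle':(630,297,80),'pot':(617,183,44),'mug':(444,14,80)}
for n in ["top","scene"]:
    P=cloud(n,np.load(f"pics/{n}0.npy")).reshape(-1,3)
    P=P[~np.isnan(P[:,0])]
    for k,(x,y,h) in obj.items():
        r=np.hypot(P[:,0]-x,P[:,1]-y)
        Q=P[(r<50)&(P[:,2]>h-4)][:,:2]
        hl=cv2.convexHull(Q.astype(np.float32))
        (c,rad)=cv2.minEnclosingCircle(hl); 
        print(n,k,np.round(c,1),round(rad,1),'fit',circ(hl[:,0].astype(float))[0].round(1),len(Q))
        if 'lid' in k:
            Q=P[(r<50)&(P[:,2]>9)&(P[:,2]<20)][:,:2]; c,rad=cv2.minEnclosingCircle(Q.astype(np.float32)); print('   disc',np.round(c,1),round(rad,1))
    for k,(x,y) in {'long':(447,227),'sq':(434,-250)}.items():
        Q=P[(abs(P[:,0]-x)<75)&(abs(P[:,1]-y)<110)&(P[:,2]>20)&(P[:,2]<32)][:,:2]
        print(n,k,cv2.minAreaRect(Q.astype(np.float32)))
```

```text
top wide [605.6 -50.7] 32.0 fit [605.3 -50.8] 192
top slim [ 626.6 -188. ] 25.1 fit [ 626.7 -187.8] 135
top wlid [ 599.3 -304. ] 11.5 fit [ 599.2 -304.4] 59
   disc [ 599.2 -304.2] 30.4
top slid [619.7  57. ] 9.2 fit [620.1  56.9] 40
   disc [620.1  57.6] 22.9
top candle [633.1 297.5] 15.4 fit [633.  297.1] 51
top pot [618.5 182.4] 26.1 fit [618.6 183.6] 101
top mug [442.1  14.7] 35.8 fit [442.   14.7] 111
top long ((446.2537536621094, 227.15487670898438), (98.98908233642578, 170.23663330078125), 3.3299591541290283)
top sq ((435.76953125, -250.53021240234375), (83.71154022216797, 84.97640228271484), 80.1501693725586)
scene wide [607.9 -51.3] 32.7 fit [607.2 -51.8] 330
scene slim [ 628.8 -187.6] 25.8 fit [ 628.5 -188.1] 309
scene wlid [ 600.8 -304.6] 12.4 fit [ 600.9 -304.7] 148
   disc [ 600.1 -304.6] 30.9
scene slid [622.2  55.9] 10.3 fit [622.2  56.3] 60
   disc [622.7  56.3] 23.2
scene candle [635.3 295.9] 16.5 fit [634.1 295.7] 66
scene pot [621.4 183.1] 27.3 fit [621.  182.5] 127
scene mug [445.   13.6] 37.0 fit [444.7  13.2] 163
scene long ((447.4389343261719, 226.24887084960938), (103.60966491699219, 174.07318115234375), 2.9006450176239014)
scene sq ((434.727294921875, -251.77992248535156), (83.9071273803711, 88.52698516845703), 80.91224670410156)
```

>>> move_arm([
  {"ry": 0.113,"tz": -2},
  {"ry": 0.113,"tz": -2},
  {"ry": 0.113,"tz": -2},
  {"ry": 0.113,"tz": -2},
  {"ry": 0.113},
  {"ry": 0.113},
  {"ry": 0.113},
  {"ry": 0.113},
  {"ry": 0.113},
  {"ry": 0.113},
])

```text
validation failed for argument at $.ro...
```

>>> move_arm([
  {"tx": 0,"ty": 0,"tz": -2,"rx": 0,"ry": 0.113,"rz": 0,"grip": 100},
  {"tx": 0,"ty": 0,"tz": -2,"rx": 0,"ry": 0.113,"rz": 0,"grip": 100},
  {"tx": 0,"ty": 0,"tz": -2,"rx": 0,"ry": 0.113,"rz": 0,"grip": 100},
  {"tx": 0,"ty": 0,"tz": -2,"rx": 0,"ry": 0.113,"rz": 0,"grip": 100},
  {"tx": 0,"ty": 0,"tz": -2,"rx": 0,"ry": 0.113,"rz": 0,"grip": 100},
  {"tx": 0,"ty": 0,"tz": -2,"rx": 0,"ry": 0.113,"rz": 0,"grip": 100},
  {"tx": 0,"ty": 0,"tz": -2,"rx": 0,"ry": 0.113,"rz": 0,"grip": 100},
  {"tx": 0,"ty": 0,"tz": -2,"rx": 0,"ry": 0.113,"rz": 0,"grip": 100},
  {"tx": 0,"ty": 0,"tz": -2,"rx": 0,"ry": 0.113,"rz": 0,"grip": 100},
  {"tx": 0,"ty": 0,"tz": -2,"rx": 0,"ry": 0.113,"rz": 0,"grip": 100},
])

```text
t: 0.98
eef_pos: [377.5, 410.1, 233.4]
tcp_rot: [-1.571, 0.0, -0.006]
ft_force: [-0.1, 0.1, -0.1]
opening: 1.001
```

>>> move_arm([
  {"tx": 3.2,"ty": 0,"tz": -1.4,"rx": 0,"ry": 0,"rz": 0,"grip": 100},
  {"tx": 3.2,"ty": 0,"tz": -1.4,"rx": 0,"ry": 0,"rz": 0,"grip": 100},
  {"tx": 3.2,"ty": 0,"tz": -1.4,"rx": 0,"ry": 0,"rz": 0,"grip": 100},
  {"tx": 3.2,"ty": 0,"tz": -1.4,"rx": 0,"ry": 0,"rz": 0,"grip": 100},
  {"tx": 3.2,"ty": 0,"tz": -1.4,"rx": 0,"ry": 0,"rz": 0,"grip": 100},
  {"tx": 3.2,"ty": 0,"tz": -1.4,"rx": 0,"ry": 0,"rz": 0,"grip": 100},
  {"tx": 3.2,"ty": 0,"tz": -1.4,"rx": 0,"ry": 0,"rz": 0,"grip": 100},
  {"tx": 3.2,"ty": 0,"tz": -1.5,"rx": 0,"ry": -0.006,"rz": 0,"grip": 100},
  {"tx": 0,"ty": 0,"tz": 0,"rx": 0,"ry": 0,"rz": 0,"grip": 100},
])

```text
t: 1.73
eef_pos: [637.6, 294.8, 232.5]
tcp_rot: [-1.571, -0.001, 0.003]
ft_force: [0.6, 1.2, -0.6]
opening: 0.999
```

```bash
cat >> h.py <<'E'
def look(name):
    s=env.state(); c=env.calibration("wrist"); p,d=env.read_camera("wrist")
    cv2.imwrite(f"pics/{name}.png",p); np.save(f"pics/{name}.npy",d)
    print('tcp',s['eef_pos'].round(1),s['tcp_rot'].round(4),'f',s['ft_force'].round(1),'op',round(s['opening'],3),'t',round(s['t'],2))
    P=cloud("wrist",d,c).reshape(-1,3); P=P[~np.isnan(P[:,0])]
    t=P[abs(P[:,2])<7]; print('table z',np.median(t[:,2]).round(1) if len(t) else None)
    return P,p
def top(P,x,y,h,rmax=45,tol=4):
    Q=P[(np.hypot(P[:,0]-x,P[:,1]-y)<rmax)&(abs(P[:,2]-h)<tol)]
    if len(Q)<5: print('none');return
    hl=cv2.convexHull(Q[:,:2].astype(np.float32)); c,r=cv2.minEnclosingCircle(hl)
    print(h,'mec',np.round(c,1),'r',round(r,1),'fit',circ(hl[:,0].astype(float))[0].round(1),'z',np.median(Q[:,2]).round(1),len(Q))
E
python3 - <<'E'
from h import *
P,p=look('w_candle'); top(P,634,297,80); top(P,634,297,10,tol=3)
E
```

```text
tcp [637.6 294.8 232.5] [-1.5714e+00 -7.0000e-04  2.6000e-03] f [ 0.6  1.2 -0.6] op 0.999 t 1.73
table z 0.7
80 mec [634.5 297.4] r 14.9 fit [634.6 297.4] z 80.4 282
10 mec [634.7 297.3] r 23.9 fit [634.8 297.4] z 11.6 260
```

View pics/w_candle.png

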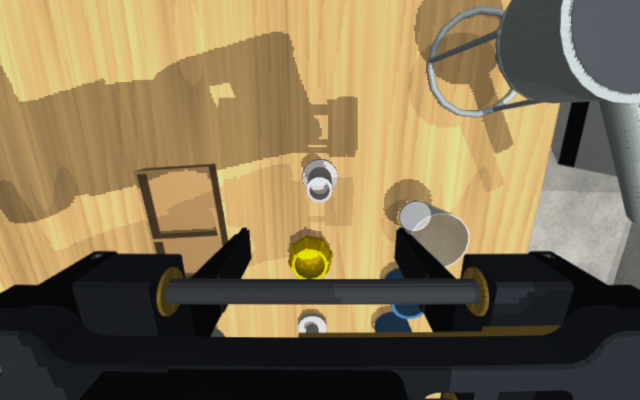

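Run:
```python
from h import *
for n in ["top0","scene0","w_candle"]:
    if n[0]=='w':
        c=env.calibration('wrist');P=cloud('wrist',np.load('pics/w_candle.npy'),c).reshape(-1,3)
    else: P=cloud(n[:-1],np.load(f"pics/{n}.npy")).reshape(-1,3)
    for a in [(650,800,190,320),(650,760,-100,190),(650,760,-400,-100)]:
        Q=P[(P[:,0]>a[0])&(P[:,0]<a[1])&(P[:,1]>a[2])&(P[:,1]<a[3])&(P[:,2]>20)]
        if len(Q): print(n,a,Q[:,0].min().round(),Q[:,1].min().round(),Q[:,1].max().round(),np.percentile(Q[:,2],99).round())
```

```text
top0 (650, 800, 190, 320) 735.0 206.0 275.0 91.0
top0 (650, 760, -100, 190) 721.0 -56.0 155.0 53.0
top0 (650, 760, -400, -100) 650.0 -302.0 -109.0 95.0
scene0 (650, 800, 190, 320) 650.0 203.0 296.0 91.0
scene0 (650, 760, -100, 190) 650.0 -59.0 187.0 53.0
scene0 (650, 760, -400, -100) 650.0 -299.0 -110.0 94.0
w_candle (650, 800, 190, 320) 650.0 208.0 320.0 336.0
w_candle (650, 760, -100, 190) 722.0 58.0 158.0 51.0
```

>>> move_arm([
  {"tx": -0.3,"ty": 3.0,"tz": 0.26,"rx": 0,"ry": 0,"rz": 0,"grip": 100},
  {"tx": 0,"ty": 3.0,"tz": 0,"rx": 0,"ry": 0,"rz": 0,"grip": 100},
  {"tx": 0,"ty": 0,"tz": 0,"rx": 0,"ry": 0,"rz": 0,"grip": 100},
  {"tx": 0,"ty": 0,"tz": 0,"rx": 0,"ry": 0,"rz": 0,"grip": 100},
])

```text
t: 2.12
eef_pos: [629.0, 301.0, 172.9]
tcp_rot: [-1.572, 0.003, 0.007]
ft_force: [0.3, 0.1, 0.5]
opening: 1.002
```

>>> move_arm([
  {"tx": 0,"ty": 0,"tz": 0,"rx": 0,"ry": 0,"rz": 0,"grip": 100},
  {"tx": 0,"ty": 0,"tz": 0,"rx": 0,"ry": 0,"rz": 0,"grip": 100},
])

```text
t: 2.28
eef_pos: [630.5, 301.2, 175.8]
tcp_rot: [-1.57, -0.003, 0.006]
ft_force: [0.2, -0.7, 0.1]
opening: 1.001
```

Run:
```python
from h import *
P,p=look('w_candle2'); top(P,634,297,80); print(env.state()['qvel'].round(3))
P,p=look('w_candle3'); top(P,634,297,80)
```

```text
tcp [630.5 301.2 175.8] [-1.5698 -0.0026  0.0063] f [ 0.2 -0.7  0.1] op 1.001 t 2.28
table z 0.7
80 mec [634.6 297.5] r 14.9 fit [634.6 297.5] z 80.4 408
[-0.003  0.002  0.008 -0.003 -0.004 -0.   ]
tcp [630.5 301.1 175.7] [-1.5698 -0.0027  0.0063] f [0.3 0.5 0.6] op 1.001 t 2.33
table z 0.7
80 mec [634.6 297.4] r 14.9 fit [634.7 297.5] z 80.4 401
```

>>> move_arm([
  {"tx": 0.41,"ty": 0,"tz": -0.36,"rx": 0,"ry": 0.006,"rz": 0,"grip": 100},
  {"tx": 0,"ty": 2.0,"tz": 0,"rx": 0,"ry": 0,"rz": 0,"grip": 100},
  {"tx": 0,"ty": 2.0,"tz": 0,"rx": 0,"ry": 0,"rz": 0,"grip": 100},
  {"tx": 0,"ty": 2.0,"tz": 0,"rx": 0,"ry": 0,"rz": 0,"grip": 100},
  {"tx": 0,"ty": 0,"tz": 0,"rx": 0,"ry": 0,"rz": 0,"grip": 100},
  {"tx": 0,"ty": 0,"tz": 0,"rx": 0,"ry": 0,"rz": 0,"grip": 100},
  {"tx": 0,"ty": 0,"tz": 0,"rx": 0,"ry": 0,"rz": 0,"grip": 100},
  {"tx": 0,"ty": 0,"tz": 0,"rx": 0,"ry": 0,"rz": 0,"grip": 100},
])

```text
t: 3.05
eef_pos: [634.9, 297.3, 115.3]
tcp_rot: [-1.57, -0.002, -0.0]
ft_force: [0.2, -0.0, 0.4]
opening: 1.0
```

>>> move_arm([
  {"tx": 0,"ty": 2.0,"tz": 0,"rx": 0,"ry": 0,"rz": 0,"grip": 100},
  {"tx": 0,"ty": 2.0,"tz": 0,"rx": 0,"ry": 0,"rz": 0,"grip": 100},
  {"tx": 0,"ty": 0.9,"tz": 0,"rx": 0,"ry": 0,"rz": 0,"grip": 100},
  {"tx": 0,"ty": 0,"tz": 0,"rx": 0,"ry": 0,"rz": 0,"grip": 100},
  {"tx": 0,"ty": 0,"tz": 0,"rx": 0,"ry": 0,"rz": 0,"grip": 100},
  {"tx": 0,"ty": 0,"tz": 0,"rx": 0,"ry": 0,"rz": 0,"grip": 60},
  {"tx": 0,"ty": 0,"tz": 0,"rx": 0,"ry": 0,"rz": 0,"grip": 45},
  {"tx": 0,"ty": 0,"tz": 0,"rx": 0,"ry": 0,"rz": 0,"grip": 20},
  {"tx": 0,"ty": 0,"tz": 0,"rx": 0,"ry": 0,"rz": 0,"grip": 20},
  {"tx": 0,"ty": 0,"tz": 0,"rx": 0,"ry": 0,"rz": 0,"grip": 20},
])

```text
t: 3.88
eef_pos: [634.3, 297.2, 65.1]
tcp_rot: [-1.571, -0.001, -0.0]
ft_force: [-0.1, -0.4, -0.0]
opening: 0.704
```

>>> move_arm([
  {"tx": 0,"ty": 0,"tz": 0,"rx": 0,"ry": 0,"rz": 0,"grip": 20},
  {"tx": 0,"ty": 0,"tz": 0,"rx": 0,"ry": 0,"rz": 0,"grip": 20},
  {"tx": 0,"ty": 0,"tz": 0,"rx": 0,"ry": 0,"rz": 0,"grip": 20},
  {"tx": 0,"ty": 0,"tz": 0,"rx": 0,"ry": 0,"rz": 0,"grip": 20},
])

```text
t: 4.22
eef_pos: [634.2, 297.1, 64.6]
tcp_rot: [-1.571, 0.0, -0.0]
ft_force: [0.2, -0.2, -0.2]
opening: 0.422
```

>>> move_arm([
  {"tx": 0,"ty": 0,"tz": 0,"rx": 0,"ry": 0,"rz": 0,"grip": 0},
  {"tx": 0,"ty": 0,"tz": 0,"rx": 0,"ry": 0,"rz": 0,"grip": 0},
  {"tx": 0,"ty": 0,"tz": 0,"rx": 0,"ry": 0,"rz": 0,"grip": 0},
  {"tx": 0,"ty": 0,"tz": 0,"rx": 0,"ry": 0,"rz": 0,"grip": 0},
])

```text
t: 4.55
eef_pos: [634.2, 297.1, 64.6]
tcp_rot: [-1.571, -0.0, -0.0]
ft_force: [0.3, 0.7, -0.5]
opening: 0.316
```

>>> move_arm([
  {"tx": 0,"ty": -2.0,"tz": 0,"rx": 0,"ry": 0,"rz": 0,"grip": 0},
  {"tx": 0,"ty": -4.0,"tz": 0,"rx": 0,"ry": 0,"rz": 0,"grip": 0},
  {"tx": 0,"ty": -4.0,"tz": 0,"rx": 0,"ry": 0,"rz": 0,"grip": 0},
  {"tx": -3,"ty": 0,"tz": -1.9,"rx": 0,"ry": 0,"rz": 0,"grip": 0},
  {"tx": -3,"ty": 0,"tz": -2,"rx": 0,"ry": 0,"rz": 0,"grip": 0},
  {"tx": -3,"ty": 0,"tz": -2,"rx": 0,"ry": 0,"rz": 0,"grip": 0},
  {"tx": -3,"ty": 0,"tz": -2,"rx": 0,"ry": 0,"rz": 0,"grip": 0},
  {"tx": -3,"ty": 0,"tz": -2,"rx": 0,"ry": 0,"rz": 0,"grip": 0},
  {"tx": -3,"ty": 0,"tz": -1.9,"rx": 0,"ry": 0,"rz": 0,"grip": 0},
  {"tx": -0.5,"ty": 0,"tz": 0,"rx": 0,"ry": 0,"rz": 0,"grip": 0},
])

```text
t: 5.38
eef_pos: [444.4, 176.8, 164.6]
tcp_rot: [-1.572, 0.003, -0.001]
ft_force: [1.7, -0.3, -0.2]
opening: 0.317
```

>>> move_arm([
  {"tx": 0,"ty": 0,"tz": 0,"rx": 0,"ry": 0,"rz": 0,"grip": 0},
  {"tx": 0,"ty": 0,"tz": 0,"rx": 0,"ry": 0,"rz": 0,"grip": 0},
  {"tx": 0,"ty": 0,"tz": 0,"rx": 0,"ry": 0,"rz": 0,"grip": 0},
  {"tx": 0,"ty": 0,"tz": 0,"rx": 0,"ry": 0,"rz": 0,"grip": 0},
  {"tx": 0,"ty": 0,"tz": 0,"rx": 0,"ry": 0,"rz": 0,"grip": 0},
])

```text
t: 5.8
eef_pos: [449.8, 179.5, 164.4]
tcp_rot: [-1.571, 0.0, 0.0]
ft_force: [0.3, -1.0, -1.2]
opening: 0.314
```

Run:
```python
from h import *
P,p=look('w_long'); 
Q=P[(abs(P[:,0]-447)<75)&(abs(P[:,1]-227)<110)&(P[:,2]>20)&(P[:,2]<29)][:,:2]
print(cv2.minAreaRect(Q.astype(np.float32)),len(Q))
```

```text
tcp [449.8 179.5 164.4] [-1.5707e+00  0.0000e+00  3.0000e-04] f [ 0.3 -1.  -1.2] op 0.314 t 5.8
table z 0.8
((447.1963806152344, 226.10960388183594), (100.735107421875, 170.27027893066406), 3.7683143615722656) 2597
```

View pics/w_long.png

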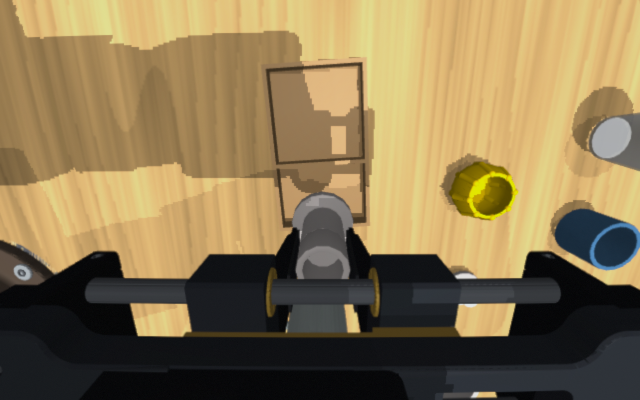

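>>> move_arm([
  {"tx": 0.05,"ty": 2.5,"tz": -0.13,"rx": 0,"ry": 0,"rz": 0,"grip": 0},
  {"tx": 0,"ty": 2.5,"tz": 0,"rx": 0,"ry": 0,"rz": 0,"grip": 0},
  {"tx": 0,"ty": 2.0,"tz": 0,"rx": 0,"ry": 0,"rz": 0,"grip": 0},
  {"tx": 0,"ty": 1.0,"tz": 0,"rx": 0,"ry": 0,"rz": 0,"grip": 0},
  {"tx": 0,"ty": 0.8,"tz": 0,"rx": 0,"ry": 0,"rz": 0,"grip": 0},
  {"tx": 0,"ty": 0.4,"tz": 0,"rx": 0,"ry": 0,"rz": 0,"grip": 0},
  {"tx": 0,"ty": 0.2,"tz": 0,"rx": 0,"ry": 0,"rz": 0,"grip": 0},
  {"tx": 0,"ty": 0,"tz": 0,"rx": 0,"ry": 0,"rz": 0,"grip": 0},
  {"tx": 0,"ty": 0,"tz": 0,"rx": 0,"ry": 0,"rz": 0,"grip": 0},
  {"tx": 0,"ty": 0,"tz": 0,"rx": 0,"ry": 0,"rz": 0,"grip": 0},
])

```text
t: 6.68
eef_pos: [450.0, 177.9, 71.2]
tcp_rot: [-1.57, -0.001, -0.0]
ft_force: [-0.1, 0.2, -0.8]
opening: 0.316
```

>>> move_arm([
  {"tx": 0,"ty": 0.1,"tz": 0,"rx": 0,"ry": 0,"rz": 0,"grip": 0},
  {"tx": 0,"ty": 0.1,"tz": 0,"rx": 0,"ry": 0,"rz": 0,"grip": 0},
  {"tx": 0,"ty": 0.05,"tz": 0,"rx": 0,"ry": 0,"rz": 0,"grip": 0},
  {"tx": 0,"ty": 0,"tz": 0,"rx": 0,"ry": 0,"rz": 0,"grip": 0},
  {"tx": 0,"ty": 0,"tz": 0,"rx": 0,"ry": 0,"rz": 0,"grip": 0},
  {"tx": 0,"ty": 0,"tz": 0,"rx": 0,"ry": 0,"rz": 0,"grip": 0},
])

```text
t: 7.18
eef_pos: [449.8, 177.9, 68.5]
tcp_rot: [-1.571, -0.001, 0.0]
ft_force: [-1.1, 0.7, 6.0]
opening: 0.313
```

Contact (6 N). Release and rise.

>>> move_arm([
  {"tx": 0,"ty": 0,"tz": 0,"rx": 0,"ry": 0,"rz": 0,"grip": 40},
  {"tx": 0,"ty": 0,"tz": 0,"rx": 0,"ry": 0,"rz": 0,"grip": 60},
  {"tx": 0,"ty": 0,"tz": 0,"rx": 0,"ry": 0,"rz": 0,"grip": 100},
  {"tx": 0,"ty": 0,"tz": 0,"rx": 0,"ry": 0,"rz": 0,"grip": 100},
  {"tx": 0,"ty": -2,"tz": 0,"rx": 0,"ry": 0,"rz": 0,"grip": 100},
  {"tx": 0,"ty": -4,"tz": 0,"rx": 0,"ry": 0,"rz": 0,"grip": 100},
  {"tx": 0,"ty": -4,"tz": 0,"rx": 0,"ry": 0,"rz": 0,"grip": 100},
  {"tx": 0,"ty": -4,"tz": 0,"rx": 0,"ry": 0,"rz": 0,"grip": 100},
  {"tx": 0,"ty": -2.5,"tz": 0,"rx": 0,"ry": 0,"rz": 0,"grip": 100},
  {"tx": 0,"ty": 0,"tz": 0,"rx": 0,"ry": 0,"rz": 0,"grip": 100},
])

```text
t: 8.02
eef_pos: [451.2, 178.3, 238.0]
tcp_rot: [-1.569, -0.008, 0.0]
ft_force: [0.0, -0.5, 0.2]
opening: 0.96
```

Run:
```python
from h import *
P,p=look('w_c4'); top(P,450,178,84); top(P,450,178,14,tol=3,rmax=28)
Q=P[(abs(P[:,0]-447)<75)&(abs(P[:,1]-227)<110)&(P[:,2]>20)&(P[:,2]<29)][:,:2]
print(cv2.minAreaRect(Q.astype(np.float32)),len(Q))
```

```text
tcp [451.2 178.3 238. ] [-1.5687e+00 -8.0000e-03  1.0000e-04] f [ 0.  -0.5  0.2] op 0.96 t 8.02
table z 0.8
84 mec [450.5 178. ] r 15.0 fit [450.5 178.2] z 84.5 274
14 mec [450.3 178.5] r 23.7 fit [450.5 178.3] z 15.6 262
((447.21185302734375, 225.97665405273438), (100.47201538085938, 170.07119750976562), 3.7503609657287598) 1828
```

>>> move_arm([
  {"tx": 1.95,"ty": 0,"tz": -2.86,"rx": 0,"ry": 0,"rz": 0,"grip": 100},
  {"tx": 1.95,"ty": 0,"tz": -2.86,"rx": 0,"ry": 0,"rz": 0,"grip": 100},
  {"tx": 1.95,"ty": 0,"tz": -2.86,"rx": 0,"ry": 0,"rz": 0,"grip": 100},
  {"tx": 1.95,"ty": 0,"tz": -2.86,"rx": 0,"ry": 0,"rz": 0,"grip": 100},
  {"tx": 1.95,"ty": 0,"tz": -2.86,"rx": 0,"ry": 0,"rz": 0,"grip": 100},
  {"tx": 1.95,"ty": 0,"tz": -2.86,"rx": 0,"ry": 0,"rz": 0,"grip": 100},
  {"tx": 1.95,"ty": 0,"tz": -2.86,"rx": 0,"ry": 0,"rz": 0,"grip": 100},
  {"tx": 1.95,"ty": 0,"tz": -2.86,"rx": 0,"ry": 0,"rz": 0,"grip": 100},
  {"tx": 0,"ty": 0,"tz": 0,"rx": 0,"ry": 0,"rz": 0,"grip": 100},
  {"tx": 0,"ty": 0,"tz": 0,"rx": 0,"ry": 0,"rz": 0,"grip": 100},
])

```text
t: 8.9
eef_pos: [605.6, -52.3, 230.8]
tcp_rot: [-1.57, 0.003, -0.002]
ft_force: [-0.5, 1.3, -0.7]
opening: 1.004
```

>>> move_arm([
  {"tx": 0,"ty": 0,"tz": 0,"rx": 0,"ry": 0,"rz": 0,"grip": 100},
  {"tx": 0,"ty": 0,"tz": 0,"rx": 0,"ry": 0,"rz": 0,"grip": 100},
  {"tx": 0,"ty": 0,"tz": 0,"rx": 0,"ry": 0,"rz": 0,"grip": 100},
])

```text
t: 9.15
eef_pos: [605.2, -50.0, 232.9]
tcp_rot: [-1.571, 0.0, 0.001]
ft_force: [0.5, 0.1, 0.5]
opening: 0.998
```

Run:
```python
from h import *
P,p=look('w_wide'); top(P,607,-51,60);top(P,620,57,37,tol=3);top(P,620,57,15,tol=3); top(P,627,-188,86)
```

```text
tcp [605.2 -50.  232.9] [-1.5706e+00  5.0000e-04  1.2000e-03] f [0.5 0.1 0.5] op 0.998 t 9.15
table z 0.7
60 mec [608.  -51.2] r 31.8 fit [608.  -51.1] z 60.4 897
37 mec [622.6  56.8] r 9.7 fit [622.5  56.9] z 37.6 233
15 mec [622.8  56.9] r 22.9 fit [622.6  56.7] z 15.7 863
86 mec [ 629.1 -193.8] r 23.6 fit [ 628.9 -190.2] z 86.2 249
```

View pics/w_wide.png

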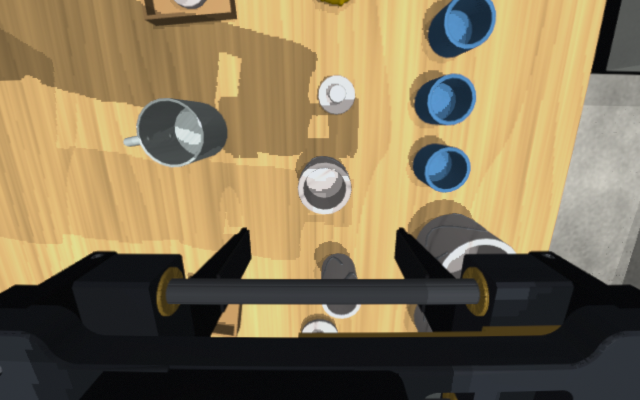

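>>> move_arm([
  {"tx": 0.28,"ty": 3.5,"tz": -0.11,"rx": 0,"ry": 0,"rz": 0,"grip": 100},
  {"tx": 0,"ty": 3.5,"tz": 0,"rx": 0,"ry": 0,"rz": 0,"grip": 100},
  {"tx": 0,"ty": 3.5,"tz": 0,"rx": 0,"ry": 0,"rz": 0,"grip": 100},
  {"tx": 0,"ty": 0,"tz": 0,"rx": 0,"ry": 0,"rz": 0,"grip": 100},
  {"tx": 0,"ty": 0,"tz": 0,"rx": 0,"ry": 0,"rz": 0,"grip": 100},
  {"tx": 0,"ty": 0,"tz": 0,"rx": 0,"ry": 0,"rz": 0,"grip": 100},
  {"tx": 0,"ty": 0,"tz": 0,"rx": 0,"ry": 0,"rz": 0,"grip": 100},
  {"tx": 0,"ty": 0,"tz": 0,"rx": 0,"ry": 0,"rz": 0,"grip": 100},
])

```text
t: 9.87
eef_pos: [609.2, -52.1, 130.2]
tcp_rot: [-1.571, -0.003, 0.0]
ft_force: [0.0, -0.2, 0.7]
opening: 0.996
```

>>> move_arm([
  {"tx": 0,"ty": 2.5,"tz": 0.05,"rx": 0,"ry": 0,"rz": 0,"grip": 100},
  {"tx": 0,"ty": 2.5,"tz": 0,"rx": 0,"ry": 0,"rz": 0,"grip": 100},
  {"tx": 0,"ty": 2.0,"tz": 0,"rx": 0,"ry": 0,"rz": 0,"grip": 100},
  {"tx": 0,"ty": 1.2,"tz": 0,"rx": 0,"ry": 0,"rz": 0,"grip": 100},
  {"tx": 0,"ty": 0,"tz": 0,"rx": 0,"ry": 0,"rz": 0,"grip": 100},
  {"tx": 0,"ty": 0,"tz": 0,"rx": 0,"ry": 0,"rz": 0,"grip": 100},
  {"tx": 0,"ty": 0,"tz": 0,"rx": 0,"ry": 0,"rz": 0,"grip": 100},
  {"tx": 0,"ty": 0,"tz": 0,"rx": 0,"ry": 0,"rz": 0,"grip": 100},
  {"tx": 0,"ty": 0,"tz": 0,"rx": 0,"ry": 0,"rz": 0,"grip": 100},
])

```text
t: 10.62
eef_pos: [609.0, -51.7, 47.3]
tcp_rot: [-1.571, -0.002, 0.0]
ft_force: [-0.1, -0.1, 1.3]
opening: 1.003
```

>>> move_arm([
  {"tx": -0.08,"ty": 0,"tz": 0.04,"rx": 0,"ry": 0,"rz": 0,"grip": 80},
  {"tx": 0,"ty": 0,"tz": 0,"rx": 0,"ry": 0,"rz": 0,"grip": 70},
  {"tx": 0,"ty": 0,"tz": 0,"rx": 0,"ry": 0,"rz": 0,"grip": 60},
  {"tx": 0,"ty": 0,"tz": 0,"rx": 0,"ry": 0,"rz": 0,"grip": 0},
  {"tx": 0,"ty": 0,"tz": 0,"rx": 0,"ry": 0,"rz": 0,"grip": 0},
  {"tx": 0,"ty": 0,"tz": 0,"rx": 0,"ry": 0,"rz": 0,"grip": 0},
  {"tx": 0,"ty": 0,"tz": 0,"rx": 0,"ry": 0,"rz": 0,"grip": 0},
  {"tx": 0,"ty": 0,"tz": 0,"rx": 0,"ry": 0,"rz": 0,"grip": 0},
  {"tx": 0,"ty": 0,"tz": 0,"rx": 0,"ry": 0,"rz": 0,"grip": 0},
])

```text
t: 11.37
eef_pos: [607.7, -51.2, 46.1]
tcp_rot: [-1.571, 0.0, -0.0]
ft_force: [-0.0, -0.2, 1.1]
opening: 0.658
```

>>> move_arm([
  {"tx": 0,"ty": 0,"tz": 0,"rx": 0,"ry": 0,"rz": 0,"grip": 0},
  {"tx": 0,"ty": -0.5,"tz": 0,"rx": 0,"ry": 0,"rz": 0,"grip": 0},
  {"tx": 0,"ty": -2.5,"tz": 0,"rx": 0,"ry": 0,"rz": 0,"grip": 0},
  {"tx": 0,"ty": -4.0,"tz": 0,"rx": 0,"ry": 0,"rz": 0,"grip": 0},
  {"tx": 0,"ty": -3.5,"tz": 0,"rx": 0,"ry": 0,"rz": 0,"grip": 0},
  {"tx": 0,"ty": -1,"tz": 0,"rx": 0,"ry": 0,"rz": 0,"grip": 0},
])

```text
t: 11.87
eef_pos: [609.2, -51.4, 166.5]
tcp_rot: [-1.572, -0.007, 0.0]
ft_force: [0.6, -0.4, -0.4]
opening: 0.66
```

>>> move_arm([
  {"tx": -1.6,"ty": 0,"tz": 3.1,"rx": 0,"ry": 0,"rz": 0,"grip": 0},
  {"tx": -1.6,"ty": 0,"tz": 3.1,"rx": 0,"ry": 0,"rz": 0,"grip": 0},
  {"tx": -1.6,"ty": 0,"tz": 3.1,"rx": 0,"ry": 0,"rz": 0,"grip": 0},
  {"tx": -1.6,"ty": 0,"tz": 3.1,"rx": 0,"ry": 0,"rz": 0,"grip": 0},
  {"tx": -1.6,"ty": 0,"tz": 3.1,"rx": 0,"ry": 0,"rz": 0,"grip": 0},
  {"tx": -1.6,"ty": 0,"tz": 3.1,"rx": 0,"ry": 0,"rz": 0,"grip": 0},
  {"tx": -1.6,"ty": 0,"tz": 3.1,"rx": 0,"ry": 0,"rz": 0,"grip": 0},
  {"tx": -1.6,"ty": 0,"tz": 3.1,"rx": 0,"ry": 0,"rz": 0,"grip": 0},
  {"tx": -1.6,"ty": 0,"tz": 3.1,"rx": 0,"ry": 0,"rz": 0,"grip": 0},
  {"tx": -1.6,"ty": 0,"tz": 3.1,"rx": 0,"ry": 0,"rz": 0,"grip": 0},
])

```text
t: 12.7
eef_pos: [446.5, 260.1, 161.0]
tcp_rot: [-1.571, 0.0, -0.0]
ft_force: [0.4, 0.4, -1.7]
opening: 0.659
```

>>> move_arm([
  {"tx": -0.2,"ty": 0,"tz": 0.2,"rx": 0,"ry": 0,"rz": 0,"grip": 0},
  {"tx": 0,"ty": 0,"tz": 0,"rx": 0,"ry": 0,"rz": 0,"grip": 0},
  {"tx": 0,"ty": 0,"tz": 0,"rx": 0,"ry": 0,"rz": 0,"grip": 0},
  {"tx": 0,"ty": 0,"tz": 0,"rx": 0,"ry": 0,"rz": 0,"grip": 0},
  {"tx": 0,"ty": 0,"tz": 0,"rx": 0,"ry": 0,"rz": 0,"grip": 0},
  {"tx": 0,"ty": 0,"tz": 0,"rx": 0,"ry": 0,"rz": 0,"grip": 0},
])

```text
t: 13.2
eef_pos: [446.2, 259.9, 161.1]
tcp_rot: [-1.571, 0.0, -0.002]
ft_force: [0.3, 0.4, -0.7]
opening: 0.659
```

Run:
```python
from h import *
P,p=look('w_wj2'); s=env.state()['eef_pos']; top(P,s[0],s[1],s[2]+14)
```

```text
tcp [446.2 259.9 161.1] [-1.5708  0.     -0.0016] f [ 0.3  0.4 -0.7] op 0.659 t 13.2
table z 0.8
175.07939565404016 mec [446.7 268.2] r 40.4 fit [447.4 260.5] z 175.5 3478
```

View pics/w_wj2.png

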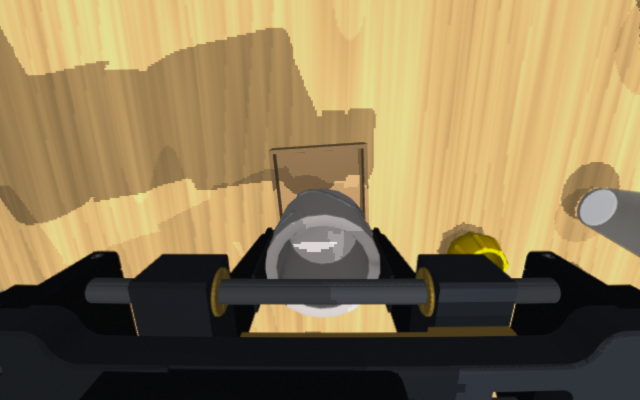

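>>> move_arm([
  {"tx": -0.12,"ty": 2.5,"tz": 0.1,"rx": 0,"ry": 0,"rz": 0,"grip": 0},
  {"tx": 0,"ty": 3.0,"tz": 0,"rx": 0,"ry": 0,"rz": 0,"grip": 0},
  {"tx": 0,"ty": 2.5,"tz": 0,"rx": 0,"ry": 0,"rz": 0,"grip": 0},
  {"tx": 0,"ty": 1.5,"tz": 0,"rx": 0,"ry": 0,"rz": 0,"grip": 0},
  {"tx": 0,"ty": 0.8,"tz": 0,"rx": 0,"ry": 0,"rz": 0,"grip": 0},
  {"tx": 0,"ty": 0.4,"tz": 0,"rx": 0,"ry": 0,"rz": 0,"grip": 0},
  {"tx": 0,"ty": 0.2,"tz": 0,"rx": 0,"ry": 0,"rz": 0,"grip": 0},
  {"tx": 0,"ty": 0,"tz": 0,"rx": 0,"ry": 0,"rz": 0,"grip": 0},
  {"tx": 0,"ty": 0,"tz": 0,"rx": 0,"ry": 0,"rz": 0,"grip": 0},
  {"tx": 0,"ty": 0,"tz": 0,"rx": 0,"ry": 0,"rz": 0,"grip": 0},
])

```text
t: 14.08
eef_pos: [444.9, 262.0, 53.0]
tcp_rot: [-1.57, -0.001, 0.0]
ft_force: [0.1, 0.3, -1.9]
opening: 0.657
```

>>> move_arm([
  {"tx": 0,"ty": 0.1,"tz": -0.05,"rx": 0,"ry": 0,"rz": 0,"grip": 0},
  {"tx": 0,"ty": 0.1,"tz": 0,"rx": 0,"ry": 0,"rz": 0,"grip": 0},
  {"tx": 0,"ty": 0.08,"tz": 0,"rx": 0,"ry": 0,"rz": 0,"grip": 0},
  {"tx": 0,"ty": 0,"tz": 0,"rx": 0,"ry": 0,"rz": 0,"grip": 0},
  {"tx": 0,"ty": 0,"tz": 0,"rx": 0,"ry": 0,"rz": 0,"grip": 0},
  {"tx": 0,"ty": 0,"tz": 0,"rx": 0,"ry": 0,"rz": 0,"grip": 0},
])

```text
t: 14.58
eef_pos: [444.6, 261.4, 50.1]
tcp_rot: [-1.57, -0.001, -0.0]
ft_force: [-0.9, -0.5, 9.2]
opening: 0.658
```

>>> move_arm([
  {"tx": 0,"ty": 0,"tz": 0,"rx": 0,"ry": 0,"rz": 0,"grip": 75},
  {"tx": 0,"ty": 0,"tz": 0,"rx": 0,"ry": 0,"rz": 0,"grip": 100},
  {"tx": 0,"ty": 0,"tz": 0,"rx": 0,"ry": 0,"rz": 0,"grip": 100},
  {"tx": 0,"ty": 0,"tz": 0,"rx": 0,"ry": 0,"rz": 0,"grip": 100},
  {"tx": 0,"ty": -2,"tz": 0,"rx": 0,"ry": 0,"rz": 0,"grip": 100},
  {"tx": 0,"ty": -4,"tz": 0,"rx": 0,"ry": 0,"rz": 0,"grip": 100},
  {"tx": 0,"ty": -4,"tz": 0,"rx": 0,"ry": 0,"rz": 0,"grip": 100},
  {"tx": 0,"ty": -4,"tz": 0,"rx": 0,"ry": 0,"rz": 0,"grip": 100},
  {"tx": 0,"ty": -4,"tz": 0,"rx": 0,"ry": 0,"rz": 0,"grip": 100},
  {"tx": 0,"ty": -1,"tz": 0,"rx": 0,"ry": 0,"rz": 0,"grip": 100},
])

```text
t: 15.42
eef_pos: [445.7, 261.9, 245.0]
tcp_rot: [-1.568, -0.007, 0.0]
ft_force: [-0.7, 0.4, -0.7]
opening: 1.001
```

>>> move_arm([
  {"tx": 0,"ty": 0,"tz": 0,"rx": 0,"ry": 0,"rz": 0,"grip": 100},
  {"tx": 0,"ty": 0,"tz": 0,"rx": 0,"ry": 0,"rz": 0,"grip": 100},
  {"tx": 0,"ty": 0,"tz": 0,"rx": 0,"ry": 0,"rz": 0,"grip": 100},
])

```text
t: 15.67
eef_pos: [443.9, 261.0, 237.8]
tcp_rot: [-1.572, 0.002, -0.0]
ft_force: [0.0, -0.4, -0.2]
opening: 0.999
```

Run:
```python
from h import *
P,p=look('w_wj3'); top(P,445,261,64); top(P,450,178,84)
```

```text
tcp [443.9 261.  237.8] [-1.5717e+00  2.2000e-03 -1.0000e-04] f [ 0.  -0.4 -0.2] op 0.999 t 15.67
table z 0.8
64 mec [445.3 261.4] r 31.8 fit [445.4 261.5] z 64.5 889
84 mec [450.4 178.2] r 14.9 fit [450.5 178.2] z 84.2 259
```

>>> move_arm([
  {"tx": 1.54,"ty": 0,"tz": -3.7,"rx": 0,"ry": 0,"rz": 0,"grip": 100},
  {"tx": 1.54,"ty": 0,"tz": -3.7,"rx": 0,"ry": 0,"rz": 0,"grip": 100},
  {"tx": 1.54,"ty": 0,"tz": -3.7,"rx": 0,"ry": 0,"rz": 0,"grip": 100},
  {"tx": 1.54,"ty": 0,"tz": -3.7,"rx": 0,"ry": 0,"rz": 0,"grip": 100},
  {"tx": 1.54,"ty": 0,"tz": -3.7,"rx": 0,"ry": 0,"rz": 0,"grip": 100},
  {"tx": 1.54,"ty": 0,"tz": -3.7,"rx": 0,"ry": 0,"rz": 0,"grip": 100},
  {"tx": 1.54,"ty": 0,"tz": -3.7,"rx": 0,"ry": 0,"rz": 0,"grip": 100},
  {"tx": 1.54,"ty": 0,"tz": -3.7,"rx": 0,"ry": 0,"rz": 0,"grip": 100},
  {"tx": 1.54,"ty": 0,"tz": -3.7,"rx": 0,"ry": 0,"rz": 0,"grip": 100},
  {"tx": 1.54,"ty": 0,"tz": -3.7,"rx": 0,"ry": 0,"rz": 0,"grip": 100},
])

```text
t: 16.55
eef_pos: [598.5, -110.7, 237.3]
tcp_rot: [-1.57, 0.003, -0.0]
ft_force: [0.2, 0.5, 0.6]
opening: 1.001
```

>>> move_arm([
  {"tx": 1.54,"ty": 0,"tz": -3.7,"rx": 0,"ry": 0,"rz": 0,"grip": 100},
  {"tx": 1.54,"ty": 0,"tz": -3.7,"rx": 0,"ry": 0,"rz": 0,"grip": 100},
  {"tx": 0,"ty": 0,"tz": 0,"rx": 0,"ry": 0,"rz": 0,"grip": 100},
  {"tx": 0,"ty": 0,"tz": 0,"rx": 0,"ry": 0,"rz": 0,"grip": 100},
  {"tx": 0,"ty": 0,"tz": 0,"rx": 0,"ry": 0,"rz": 0,"grip": 100},
  {"tx": 0,"ty": 0,"tz": 0,"rx": 0,"ry": 0,"rz": 0,"grip": 100},
  {"tx": 0,"ty": 0,"tz": 0,"rx": 0,"ry": 0,"rz": 0,"grip": 100},
])

```text
t: 17.13
eef_pos: [629.0, -181.4, 239.2]
tcp_rot: [-1.57, 0.0, 0.001]
ft_force: [-0.4, -0.4, 0.1]
opening: 0.998
```

Run:
```python
from h import *
P,p=look('w_slim'); top(P,629,-188,86); top(P,600,-305,37,tol=3); top(P,600,-305,15,tol=3)
Q=P[(abs(P[:,0]-690)<90)&(abs(P[:,1]+188)<80)&(P[:,2]>60)&(P[:,0]>660)]; print(Q.min(0) if len(Q) else 0, Q.max(0) if len(Q) else 0)
```

```text
tcp [ 629.  -181.4  239.2] [-1.5704e+00  4.0000e-04  1.4000e-03] f [-0.4 -0.4  0.1] op 0.998 t 17.13
table z 0.7
86 mec [ 629.2 -187.7] r 25.0 fit [ 629.1 -187.5] z 86.4 664
37 mec [ 601.3 -304.5] r 11.6 fit [ 601.4 -304.5] z 37.5 209
15 mec [ 601.2 -304.8] r 30.0 fit [ 601.3 -304.7] z 15.6 879
[ 660.0015041  -256.47294636   60.00056561] [ 779.82372343 -108.02647254  343.29709237]
```

View pics/w_slim.png

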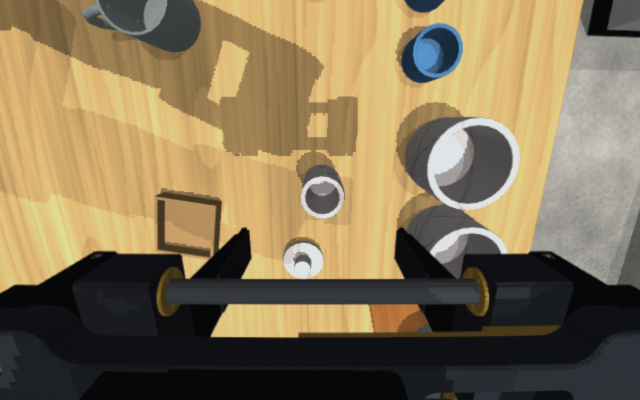

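Run:
```python
from h import *
P=cloud('wrist',np.load('pics/w_slim.npy')).reshape(-1,3)
T=cloud('top',np.load('pics/top0.npy')).reshape(-1,3)
for P in (P,T):
  Q=P[(P[:,0]>655)&(P[:,1]<-90)&(P[:,1]>-300)&(P[:,2]>30)&(P[:,2]<110)]
  for y in range(-300,-90,15):
    q=Q[abs(Q[:,1]-y)<8]
    if len(q): print(y,q[:,0].min().round(),q[:,2].max().round())
```

```text
-285 840.0 45.0
-270 841.0 75.0
-255 754.0 95.0
-240 755.0 95.0
-225 767.0 95.0
-195 756.0 95.0
-180 746.0 95.0
-165 741.0 94.0
-150 740.0 95.0
-135 741.0 95.0
-120 745.0 95.0
-105 756.0 95.0
-300 754.0 95.0
-285 749.0 95.0
-270 748.0 95.0
-255 750.0 96.0
-240 754.0 96.0
-225 766.0 97.0
-195 756.0 96.0
-180 744.0 97.0
-165 739.0 95.0
-150 738.0 97.0
-135 739.0 95.0
-120 745.0 96.0
-105 756.0 96.0
```

>>> move_arm([
  {"tx": 0,"ty": 3.0,"tz": -0.63,"rx": 0,"ry": 0,"rz": 0,"grip": 100},
  {"tx": 0,"ty": 3.0,"tz": 0,"rx": 0,"ry": 0,"rz": 0,"grip": 100},
  {"tx": 0,"ty": 3.0,"tz": 0,"rx": 0,"ry": 0,"rz": 0,"grip": 100},
  {"tx": 0,"ty": 0,"tz": 0,"rx": 0,"ry": 0,"rz": 0,"grip": 100},
  {"tx": 0,"ty": 0,"tz": 0,"rx": 0,"ry": 0,"rz": 0,"grip": 100},
  {"tx": 0,"ty": 0,"tz": 0,"rx": 0,"ry": 0,"rz": 0,"grip": 100},
  {"tx": 0,"ty": 0,"tz": 0,"rx": 0,"ry": 0,"rz": 0,"grip": 100},
  {"tx": 0,"ty": 0,"tz": 0,"rx": 0,"ry": 0,"rz": 0,"grip": 100},
])

```text
t: 17.85
eef_pos: [629.9, -189.0, 151.3]
tcp_rot: [-1.572, -0.003, 0.0]
ft_force: [1.3, 0.1, 0.2]
opening: 0.999
```

>>> move_arm([
  {"tx": -0.05,"ty": 2.5,"tz": 0.1,"rx": 0,"ry": 0,"rz": 0,"grip": 100},
  {"tx": 0,"ty": 2.5,"tz": 0,"rx": 0,"ry": 0,"rz": 0,"grip": 100},
  {"tx": 0,"ty": 2.0,"tz": 0,"rx": 0,"ry": 0,"rz": 0,"grip": 100},
  {"tx": 0,"ty": 1.0,"tz": 0,"rx": 0,"ry": 0,"rz": 0,"grip": 100},
  {"tx": 0,"ty": 0,"tz": 0,"rx": 0,"ry": 0,"rz": 0,"grip": 100},
  {"tx": 0,"ty": 0,"tz": 0,"rx": 0,"ry": 0,"rz": 0,"grip": 100},
  {"tx": 0,"ty": 0,"tz": 0,"rx": 0,"ry": 0,"rz": 0,"grip": 100},
  {"tx": 0,"ty": 0,"tz": 0,"rx": 0,"ry": 0,"rz": 0,"grip": 100},
  {"tx": 0,"ty": 0,"tz": 0,"rx": 0,"ry": 0,"rz": 0,"grip": 100},
])

```text
t: 18.6
eef_pos: [629.2, -188.1, 70.5]
tcp_rot: [-1.571, -0.002, 0.0]
ft_force: [1.1, 0.6, -0.2]
opening: 0.998
```

>>> move_arm([
  {"tx": 0,"ty": 0,"tz": 0.04,"rx": 0,"ry": 0,"rz": 0,"grip": 80},
  {"tx": 0,"ty": 0,"tz": 0,"rx": 0,"ry": 0,"rz": 0,"grip": 70},
  {"tx": 0,"ty": 0,"tz": 0,"rx": 0,"ry": 0,"rz": 0,"grip": 0},
  {"tx": 0,"ty": 0,"tz": 0,"rx": 0,"ry": 0,"rz": 0,"grip": 0},
  {"tx": 0,"ty": 0,"tz": 0,"rx": 0,"ry": 0,"rz": 0,"grip": 0},
  {"tx": 0,"ty": 0,"tz": 0,"rx": 0,"ry": 0,"rz": 0,"grip": 0},
  {"tx": 0,"ty": 0,"tz": 0,"rx": 0,"ry": 0,"rz": 0,"grip": 0},
  {"tx": 0,"ty": 0,"tz": 0,"rx": 0,"ry": 0,"rz": 0,"grip": 0},
  {"tx": 0,"ty": 0,"tz": 0,"rx": 0,"ry": 0,"rz": 0,"grip": 0},
  {"tx": 0,"ty": 0,"tz": 0,"rx": 0,"ry": 0,"rz": 0,"grip": 0},
])

```text
t: 19.43
eef_pos: [628.8, -187.6, 69.3]
tcp_rot: [-1.571, 0.0, 0.0]
ft_force: [-0.8, -0.5, -0.7]
opening: 0.52
```

>>> move_arm([
  {"tx": 0,"ty": 0,"tz": 0,"rx": 0,"ry": 0,"rz": 0,"grip": 0},
  {"tx": 0,"ty": 0,"tz": 0,"rx": 0,"ry": 0,"rz": 0,"grip": 0},
  {"tx": 0,"ty": 0,"tz": 0,"rx": 0,"ry": 0,"rz": 0,"grip": 0},
])

```text
t: 19.68
eef_pos: [628.8, -187.6, 69.3]
tcp_rot: [-1.571, 0.0, -0.0]
ft_force: [-0.1, -0.4, -1.2]
opening: 0.52
```

>>> move_arm([
  {"tx": 0,"ty": -0.5,"tz": 0,"rx": 0,"ry": 0,"rz": 0,"grip": 0},
  {"tx": 0,"ty": -2.5,"tz": 0,"rx": 0,"ry": 0,"rz": 0,"grip": 0},
  {"tx": 0,"ty": -4,"tz": 0,"rx": 0,"ry": 0,"rz": 0,"grip": 0},
  {"tx": -2.77,"ty": -2.5,"tz": -0.9,"rx": 0,"ry": 0,"rz": 0,"grip": 0},
  {"tx": -2.77,"ty": 0,"tz": -0.9,"rx": 0,"ry": 0,"rz": 0,"grip": 0},
  {"tx": -2.77,"ty": 0,"tz": -0.9,"rx": 0,"ry": 0,"rz": 0,"grip": 0},
  {"tx": -2.77,"ty": 0,"tz": -0.9,"rx": 0,"ry": 0,"rz": 0,"grip": 0},
  {"tx": -2.77,"ty": 0,"tz": -0.9,"rx": 0,"ry": 0,"rz": 0,"grip": 0},
  {"tx": -2.77,"ty": 0,"tz": -0.9,"rx": 0,"ry": 0,"rz": 0,"grip": 0},
  {"tx": -2.77,"ty": 0,"tz": -0.9,"rx": 0,"ry": 0,"rz": 0,"grip": 0},
])

```text
t: 20.52
eef_pos: [433.5, -250.7, 164.7]
tcp_rot: [-1.571, -0.0, 0.0]
ft_force: [0.3, -0.6, -1.1]
opening: 0.521
```

>>> move_arm([
  {"tx": 0,"ty": 0,"tz": 0,"rx": 0,"ry": 0,"rz": 0,"grip": 0},
  {"tx": 0,"ty": 0,"tz": 0,"rx": 0,"ry": 0,"rz": 0,"grip": 0},
  {"tx": 0,"ty": 0,"tz": 0,"rx": 0,"ry": 0,"rz": 0,"grip": 0},
  {"tx": 0,"ty": 0,"tz": 0,"rx": 0,"ry": 0,"rz": 0,"grip": 0},
  {"tx": 0,"ty": 0,"tz": 0,"rx": 0,"ry": 0,"rz": 0,"grip": 0},
])

```text
t: 20.93
eef_pos: [435.6, -250.3, 164.3]
tcp_rot: [-1.571, -0.0, 0.001]
ft_force: [1.1, -0.2, -1.6]
opening: 0.522
```

Run:
```python
from h import *
P,p=look('w_sq')
Q=P[(abs(P[:,0]-435)<65)&(abs(P[:,1]+251)<65)&(P[:,2]>20)&(P[:,2]<29)][:,:2]
print(cv2.minAreaRect(Q.astype(np.float32)),len(Q))
P=cloud('wrist',np.load('pics/w_slim.npy'));
```

```text
tcp [ 435.6 -250.3  164.3] [-1.5708e+00 -2.0000e-04  9.0000e-04] f [ 1.1 -0.2 -1.6] op 0.522 t 20.93
table z 0.7
((436.09393310546875, -251.23939514160156), (84.44489288330078, 84.22151947021484), 80.9279556274414) 928
```

View pics/w_sq.png

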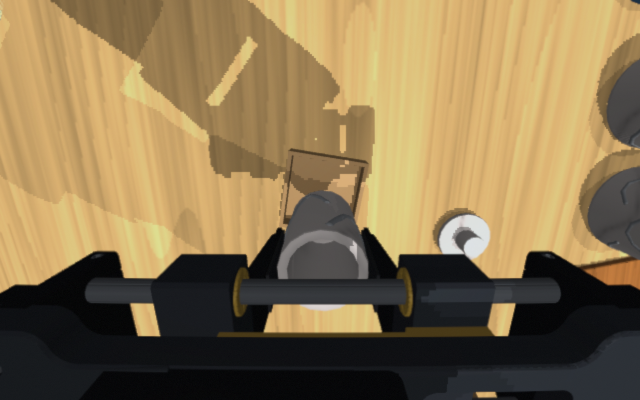

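>>> move_arm([
  {"tx": 0.05,"ty": 2.5,"tz": -0.09,"rx": 0,"ry": 0,"rz": 0,"grip": 0},
  {"tx": 0,"ty": 2.5,"tz": 0,"rx": 0,"ry": 0,"rz": 0,"grip": 0},
  {"tx": 0,"ty": 1.8,"tz": 0,"rx": 0,"ry": 0,"rz": 0,"grip": 0},
  {"tx": 0,"ty": 1.0,"tz": 0,"rx": 0,"ry": 0,"rz": 0,"grip": 0},
  {"tx": 0,"ty": 0.6,"tz": 0,"rx": 0,"ry": 0,"rz": 0,"grip": 0},
  {"tx": 0,"ty": 0.4,"tz": 0,"rx": 0,"ry": 0,"rz": 0,"grip": 0},
  {"tx": 0,"ty": 0,"tz": 0,"rx": 0,"ry": 0,"rz": 0,"grip": 0},
  {"tx": 0,"ty": 0,"tz": 0,"rx": 0,"ry": 0,"rz": 0,"grip": 0},
  {"tx": 0,"ty": 0,"tz": 0,"rx": 0,"ry": 0,"rz": 0,"grip": 0},
  {"tx": 0,"ty": 0,"tz": 0,"rx": 0,"ry": 0,"rz": 0,"grip": 0},
])

```text
t: 21.82
eef_pos: [435.6, -251.7, 77.0]
tcp_rot: [-1.572, -0.001, 0.0]
ft_force: [0.8, 0.6, -2.0]
opening: 0.52
```

>>> move_arm([
  {"tx": 0,"ty": 0.15,"tz": 0.04,"rx": 0,"ry": 0,"rz": 0,"grip": 0},
  {"tx": 0,"ty": 0.12,"tz": 0,"rx": 0,"ry": 0,"rz": 0,"grip": 0},
  {"tx": 0,"ty": 0.08,"tz": 0,"rx": 0,"ry": 0,"rz": 0,"grip": 0},
  {"tx": 0,"ty": 0,"tz": 0,"rx": 0,"ry": 0,"rz": 0,"grip": 0},
  {"tx": 0,"ty": 0,"tz": 0,"rx": 0,"ry": 0,"rz": 0,"grip": 0},
  {"tx": 0,"ty": 0,"tz": 0,"rx": 0,"ry": 0,"rz": 0,"grip": 0},
])

```text
t: 22.32
eef_pos: [435.4, -251.1, 73.1]
tcp_rot: [-1.571, -0.0, -0.0]
ft_force: [-1.7, -0.1, 4.7]
opening: 0.521
```

Seated (4.7 N). Release, rise.

>>> move_arm([
  {"tx": 0,"ty": 0,"tz": 0,"rx": 0,"ry": 0,"rz": 0,"grip": 65},
  {"tx": 0,"ty": 0,"tz": 0,"rx": 0,"ry": 0,"rz": 0,"grip": 100},
  {"tx": 0,"ty": 0,"tz": 0,"rx": 0,"ry": 0,"rz": 0,"grip": 100},
  {"tx": 0,"ty": 0,"tz": 0,"rx": 0,"ry": 0,"rz": 0,"grip": 100},
  {"tx": 0,"ty": -2,"tz": 0,"rx": 0,"ry": 0,"rz": 0,"grip": 100},
  {"tx": 0,"ty": -4,"tz": 0,"rx": 0,"ry": 0,"rz": 0,"grip": 100},
  {"tx": 0,"ty": -4,"tz": 0,"rx": 0,"ry": 0,"rz": 0,"grip": 100},
  {"tx": 0,"ty": -4,"tz": 0,"rx": 0,"ry": 0,"rz": 0,"grip": 100},
  {"tx": 0,"ty": -2.5,"tz": 0,"rx": 0,"ry": 0,"rz": 0,"grip": 100},
  {"tx": 0,"ty": 0,"tz": 0,"rx": 0,"ry": 0,"rz": 0,"grip": 100},
])

```text
t: 23.15
eef_pos: [436.7, -252.0, 242.8]
tcp_rot: [-1.576, -0.007, 0.0]
ft_force: [0.1, 0.1, -0.8]
opening: 0.994
```

>>> move_arm([
  {"tx": 0,"ty": 0,"tz": 0,"rx": 0,"ry": 0,"rz": 0,"grip": 100},
  {"tx": 0,"ty": 0,"tz": 0,"rx": 0,"ry": 0,"rz": 0,"grip": 100},
  {"tx": 0,"ty": 0,"tz": 0,"rx": 0,"ry": 0,"rz": 0,"grip": 100},
])

```text
t: 23.4
eef_pos: [434.9, -250.8, 236.5]
tcp_rot: [-1.569, 0.002, -0.0]
ft_force: [0.4, -0.0, -0.7]
opening: 1.002
```

Run:
```python
from h import *
P,p=look('w_sj3'); top(P,436,-251,90)
Q=P[(abs(P[:,0]-435)<65)&(abs(P[:,1]+251)<65)&(P[:,2]>20)&(P[:,2]<29)][:,:2]
print(cv2.minAreaRect(Q.astype(np.float32)),len(Q))
```

```text
tcp [ 434.9 -250.8  236.5] [-1.5692e+00  1.9000e-03 -1.0000e-04] f [ 0.4 -0.  -0.7] op 1.002 t 23.4
table z 0.7
90 mec [ 436.  -251.1] r 24.9 fit [ 435.9 -251.1] z 90.4 696
((436.0323791503906, -251.154052734375), (84.20579528808594, 84.05012512207031), 80.70596313476562) 832
```

>>> move_arm([
  {"tx": 3.3,"ty": 0,"tz": -1.08,"rx": 0,"ry": 0,"rz": 0,"grip": 100},
  {"tx": 3.3,"ty": 0,"tz": -1.08,"rx": 0,"ry": 0,"rz": 0,"grip": 100},
  {"tx": 3.3,"ty": 1,"tz": -1.08,"rx": 0,"ry": 0,"rz": 0,"grip": 100},
  {"tx": 3.3,"ty": 2,"tz": -1.08,"rx": 0,"ry": 0,"rz": 0,"grip": 100},
  {"tx": 3.3,"ty": 2,"tz": -1.08,"rx": 0,"ry": 0,"rz": 0,"grip": 100},
  {"tx": 0,"ty": 0,"tz": 0,"rx": 0,"ry": 0,"rz": 0,"grip": 100},
  {"tx": 0,"ty": 0,"tz": 0,"rx": 0,"ry": 0,"rz": 0,"grip": 100},
  {"tx": 0,"ty": 0,"tz": 0,"rx": 0,"ry": 0,"rz": 0,"grip": 100},
  {"tx": 0,"ty": 0,"tz": 0,"rx": 0,"ry": 0,"rz": 0,"grip": 100},
  {"tx": 0,"ty": 0,"tz": 0,"rx": 0,"ry": 0,"rz": 0,"grip": 100},
])

```text
t: 24.28
eef_pos: [599.9, -305.0, 188.9]
tcp_rot: [-1.571, -0.001, -0.0]
ft_force: [-0.5, 0.3, -0.1]
opening: 0.998
```

Run:
```python
from h import *
P,p=look('w_wl'); top(P,601,-305,37,tol=3); top(P,601,-305,15,tol=3)
```

```text
tcp [ 599.9 -305.   188.9] [-1.5714e+00 -1.0000e-03 -3.0000e-04] f [-0.5  0.3 -0.1] op 0.998 t 24.28
table z 0.7
37 mec [ 601.4 -304.5] r 11.9 fit [ 601.2 -304.5] z 37.6 348
15 mec [ 601.1 -304.8] r 29.9 fit [ 601.1 -304.7] z 15.6 1519
```

>>> move_arm([
  {"tx": 0.07,"ty": 3.0,"tz": 0.04,"rx": 0,"ry": 0,"rz": 0,"grip": 100},
  {"tx": 0,"ty": 3.5,"tz": 0,"rx": 0,"ry": 0,"rz": 0,"grip": 90},
  {"tx": 0,"ty": 3.5,"tz": 0,"rx": 0,"ry": 0,"rz": 0,"grip": 80},
  {"tx": 0,"ty": 2.0,"tz": 0,"rx": 0,"ry": 0,"rz": 0,"grip": 70},
  {"tx": 0,"ty": 0,"tz": 0,"rx": 0,"ry": 0,"rz": 0,"grip": 60},
  {"tx": 0,"ty": 0,"tz": 0,"rx": 0,"ry": 0,"rz": 0,"grip": 60},
  {"tx": 0,"ty": 0,"tz": 0,"rx": 0,"ry": 0,"rz": 0,"grip": 60},
  {"tx": 0,"ty": 0,"tz": 0,"rx": 0,"ry": 0,"rz": 0,"grip": 60},
  {"tx": 0,"ty": 0,"tz": 0,"rx": 0,"ry": 0,"rz": 0,"grip": 60},
  {"tx": 0,"ty": 0,"tz": 0,"rx": 0,"ry": 0,"rz": 0,"grip": 60},
])

```text
t: 25.17
eef_pos: [601.5, -304.9, 69.2]
tcp_rot: [-1.572, -0.002, -0.0]
ft_force: [-0.4, 0.1, -1.2]
opening: 0.601
```

>>> move_arm([
  {"tx": -0.05,"ty": 1.5,"tz": 0.03,"rx": 0,"ry": 0,"rz": 0,"grip": 60},
  {"tx": 0,"ty": 1.0,"tz": 0,"rx": 0,"ry": 0,"rz": 0,"grip": 60},
  {"tx": 0,"ty": 0.6,"tz": 0,"rx": 0,"ry": 0,"rz": 0,"grip": 60},
  {"tx": 0,"ty": 0,"tz": 0,"rx": 0,"ry": 0,"rz": 0,"grip": 60},
  {"tx": 0,"ty": 0,"tz": 0,"rx": 0,"ry": 0,"rz": 0,"grip": 60},
  {"tx": 0,"ty": 0,"tz": 0,"rx": 0,"ry": 0,"rz": 0,"grip": 60},
  {"tx": 0,"ty": 0,"tz": 0,"rx": 0,"ry": 0,"rz": 0,"grip": 60},
  {"tx": 0,"ty": 0,"tz": 0,"rx": 0,"ry": 0,"rz": 0,"grip": 60},
])

```text
t: 25.83
eef_pos: [600.8, -304.5, 37.3]
tcp_rot: [-1.571, -0.001, -0.0]
ft_force: [0.1, -0.2, -0.5]
opening: 0.602
```

Good (tips about 18 mm, above the disc). Close.

>>> move_arm([
  {"tx": 0,"ty": 0.05,"tz": 0,"rx": 0,"ry": 0,"rz": 0,"grip": 40},
  {"tx": 0,"ty": 0,"tz": 0,"rx": 0,"ry": 0,"rz": 0,"grip": 30},
  {"tx": 0,"ty": 0,"tz": 0,"rx": 0,"ry": 0,"rz": 0,"grip": 0},
  {"tx": 0,"ty": 0,"tz": 0,"rx": 0,"ry": 0,"rz": 0,"grip": 0},
  {"tx": 0,"ty": 0,"tz": 0,"rx": 0,"ry": 0,"rz": 0,"grip": 0},
  {"tx": 0,"ty": 0,"tz": 0,"rx": 0,"ry": 0,"rz": 0,"grip": 0},
  {"tx": 0,"ty": 0,"tz": 0,"rx": 0,"ry": 0,"rz": 0,"grip": 0},
  {"tx": 0,"ty": 0,"tz": 0,"rx": 0,"ry": 0,"rz": 0,"grip": 0},
  {"tx": 0,"ty": 0,"tz": 0,"rx": 0,"ry": 0,"rz": 0,"grip": 0},
  {"tx": 0,"ty": 0,"tz": 0,"rx": 0,"ry": 0,"rz": 0,"grip": 0},
])

```text
t: 26.67
eef_pos: [600.6, -304.4, 36.3]
tcp_rot: [-1.571, -0.0, 0.0]
ft_force: [0.0, 0.1, 0.8]
opening: 0.243
```

>>> move_arm([
  {"tx": 0,"ty": -0.5,"tz": 0,"rx": 0,"ry": 0,"rz": 0,"grip": 0},
  {"tx": 0,"ty": -2.5,"tz": 0,"rx": 0,"ry": 0,"rz": 0,"grip": 0},
  {"tx": 0,"ty": -4,"tz": 0,"rx": 0,"ry": 0,"rz": 0,"grip": 0},
  {"tx": 0,"ty": -4,"tz": 0,"rx": 0,"ry": 0,"rz": 0,"grip": 0},
  {"tx": 0,"ty": -2,"tz": 1,"rx": 0,"ry": 0,"rz": 0,"grip": 0},
  {"tx": -1,"ty": 0,"tz": 3.5,"rx": 0,"ry": 0,"rz": 0,"grip": 0},
  {"tx": -1,"ty": 0,"tz": 3.5,"rx": 0,"ry": 0,"rz": 0,"grip": 0},
  {"tx": -1,"ty": 0,"tz": 3.5,"rx": 0,"ry": 0,"rz": 0,"grip": 0},
  {"tx": -1,"ty": 0,"tz": 3.5,"rx": 0,"ry": 0,"rz": 0,"grip": 0},
  {"tx": -1,"ty": 0,"tz": 3.5,"rx": 0,"ry": 0,"rz": 0,"grip": 0},
])

```text
t: 27.5
eef_pos: [549.7, -117.9, 166.7]
tcp_rot: [-1.571, -0.0, -0.0]
ft_force: [1.4, -0.2, -0.5]
opening: 0.245
```

>>> move_arm([
  {"tx": -1,"ty": 0,"tz": 3.5,"rx": 0,"ry": 0,"rz": 0,"grip": 0},
  {"tx": -1,"ty": 0,"tz": 3.5,"rx": 0,"ry": 0,"rz": 0,"grip": 0},
  {"tx": -1,"ty": 0,"tz": 3.5,"rx": 0,"ry": 0,"rz": 0,"grip": 0},
  {"tx": -1,"ty": 0,"tz": 3.5,"rx": 0,"ry": 0,"rz": 0,"grip": 0},
  {"tx": -1,"ty": 0,"tz": 3.5,"rx": 0,"ry": 0,"rz": 0,"grip": 0},
  {"tx": -1,"ty": 0,"tz": 3.5,"rx": 0,"ry": 0,"rz": 0,"grip": 0},
  {"tx": -1,"ty": 0,"tz": 3.5,"rx": 0,"ry": 0,"rz": 0,"grip": 0},
  {"tx": -1,"ty": 0,"tz": 3.5,"rx": 0,"ry": 0,"rz": 0,"grip": 0},
  {"tx": -1,"ty": 0,"tz": 3.5,"rx": 0,"ry": 0,"rz": 0,"grip": 0},
  {"tx": -1,"ty": 0,"tz": 3.1,"rx": 0,"ry": 0,"rz": 0,"grip": 0},
])

```text
t: 28.33
eef_pos: [449.8, 228.5, 166.8]
tcp_rot: [-1.57, -0.001, 0.0]
ft_force: [-0.2, -0.6, -0.5]
opening: 0.244
```

>>> move_arm([
  {"tx": 0,"ty": 0,"tz": 0,"rx": 0,"ry": 0,"rz": 0,"grip": 0},
  {"tx": 0,"ty": 0,"tz": 0,"rx": 0,"ry": 0,"rz": 0,"grip": 0},
  {"tx": 0,"ty": 0,"tz": 0,"rx": 0,"ry": 0,"rz": 0,"grip": 0},
  {"tx": 0,"ty": 0,"tz": 0,"rx": 0,"ry": 0,"rz": 0,"grip": 0},
  {"tx": 0,"ty": 0,"tz": 0,"rx": 0,"ry": 0,"rz": 0,"grip": 0},
  {"tx": 0,"ty": 0,"tz": 0,"rx": 0,"ry": 0,"rz": 0,"grip": 0},
])

```text
t: 28.83
eef_pos: [451.0, 225.7, 166.4]
tcp_rot: [-1.571, -0.0, -0.002]
ft_force: [-0.5, 0.6, -0.5]
opening: 0.245
```

Run:
```python
from h import *
P,p=look('w_wl2'); s=env.state()['eef_pos']; top(P,s[0],s[1],s[2]-23,tol=4); top(P,s[0],s[1],64);
```

```text
tcp [451.  225.7 166.4] [-1.5707e+00 -1.0000e-04 -1.6000e-03] f [-0.5  0.6 -0.5] op 0.245 t 28.83
table z 0.8
143.33845850466687 mec [451.7 225.1] r 30.1 fit [451.6 225.6] z 145.8 2845
64 mec [446.  256.9] r 30.9 fit [445.8 258.5] z 64.4 674
```

View pics/w_wl2.png

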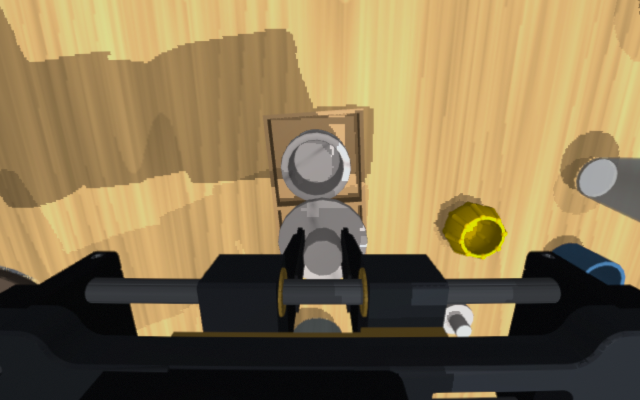

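>>> move_arm([
  {"tx": -0.3,"ty": 0,"tz": 1.8,"rx": 0,"ry": 0,"rz": 0,"grip": 0},
  {"tx": -0.33,"ty": 0,"tz": 1.79,"rx": 0,"ry": 0,"rz": 0,"grip": 0},
  {"tx": 0,"ty": 2.5,"tz": 0,"rx": 0,"ry": 0,"rz": 0,"grip": 0},
  {"tx": 0,"ty": 2.0,"tz": 0,"rx": 0,"ry": 0,"rz": 0,"grip": 0},
  {"tx": 0,"ty": 1.5,"tz": 0,"rx": 0,"ry": 0,"rz": 0,"grip": 0},
  {"tx": 0,"ty": 0,"tz": 0,"rx": 0,"ry": 0,"rz": 0,"grip": 0},
  {"tx": 0,"ty": 0,"tz": 0,"rx": 0,"ry": 0,"rz": 0,"grip": 0},
  {"tx": 0,"ty": 0,"tz": 0,"rx": 0,"ry": 0,"rz": 0,"grip": 0},
  {"tx": 0,"ty": 0,"tz": 0,"rx": 0,"ry": 0,"rz": 0,"grip": 0},
  {"tx": 0,"ty": 0,"tz": 0,"rx": 0,"ry": 0,"rz": 0,"grip": 0},
])

```text
t: 29.72
eef_pos: [444.7, 262.6, 107.3]
tcp_rot: [-1.57, -0.002, -0.0]
ft_force: [0.1, -0.7, -1.7]
opening: 0.243
```

Run:
```python
from h import *
P,p=look('w_wl3'); s=env.state()['eef_pos']; top(P,s[0],s[1],s[2]-21,tol=3); top(P,s[0],s[1],64,tol=3);
```

```text
tcp [444.7 262.6 107.3] [-1.5701e+00 -1.5000e-03 -1.0000e-04] f [ 0.1 -0.7 -1.7] op 0.243 t 29.72
table z 0.8
86.15026506685183 mec [445.3 262.3] r 29.9 fit [445.2 262.6] z 86.7 2800
64 mec [445. 267.] r 31.1 fit [445.2 261.7] z 64.5 717
```

View pics/w_wl3.png

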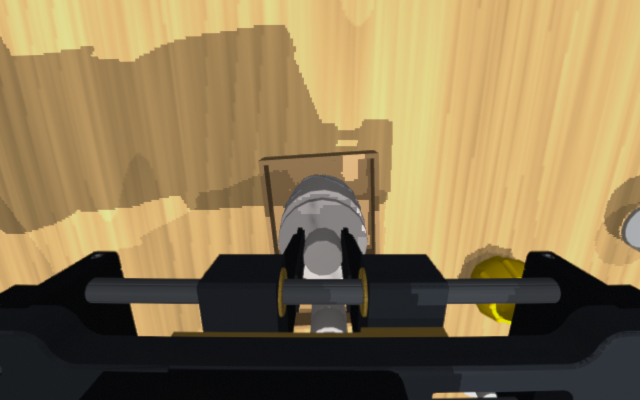

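>>> move_arm([
  {"tx": 0,"ty": 0.3,"tz": -0.07,"rx": 0,"ry": 0,"rz": 0,"grip": 0},
  {"tx": 0,"ty": 0.3,"tz": 0,"rx": 0,"ry": 0,"rz": 0,"grip": 0},
  {"tx": 0,"ty": 0.3,"tz": 0,"rx": 0,"ry": 0,"rz": 0,"grip": 0},
  {"tx": 0,"ty": 0.3,"tz": 0,"rx": 0,"ry": 0,"rz": 0,"grip": 0},
  {"tx": 0,"ty": 0,"tz": 0,"rx": 0,"ry": 0,"rz": 0,"grip": 0},
  {"tx": 0,"ty": 0,"tz": 0,"rx": 0,"ry": 0,"rz": 0,"grip": 0},
  {"tx": 0,"ty": 0,"tz": 0,"rx": 0,"ry": 0,"rz": 0,"grip": 0},
  {"tx": 0,"ty": 0,"tz": 0,"rx": 0,"ry": 0,"rz": 0,"grip": 0},
])

```text
t: 30.43
eef_pos: [444.3, 261.9, 94.4]
tcp_rot: [-1.571, -0.0, -0.0]
ft_force: [1.3, 0.5, -0.9]
opening: 0.243
```

Plug is well inside with no force. Last 2 mm.

>>> move_arm([
  {"tx": 0,"ty": 0.1,"tz": 0,"rx": 0,"ry": 0,"rz": 0,"grip": 0},
  {"tx": 0,"ty": 0.1,"tz": 0,"rx": 0,"ry": 0,"rz": 0,"grip": 0},
  {"tx": 0,"ty": 0,"tz": 0,"rx": 0,"ry": 0,"rz": 0,"grip": 0},
  {"tx": 0,"ty": 0,"tz": 0,"rx": 0,"ry": 0,"rz": 0,"grip": 0},
  {"tx": 0,"ty": 0,"tz": 0,"rx": 0,"ry": 0,"rz": 0,"grip": 0},
  {"tx": 0,"ty": 0,"tz": 0,"rx": 0,"ry": 0,"rz": 0,"grip": 0},
])

```text
t: 30.93
eef_pos: [444.3, 261.8, 92.4]
tcp_rot: [-1.571, -0.0, 0.0]
ft_force: [-0.1, 0.4, -0.4]
opening: 0.243
```

>>> move_arm([
  {"tx": 0,"ty": 0.04,"tz": 0,"rx": 0,"ry": 0,"rz": 0,"grip": 0},
  {"tx": 0,"ty": 0.04,"tz": 0,"rx": 0,"ry": 0,"rz": 0,"grip": 0},
  {"tx": 0,"ty": 0,"tz": 0,"rx": 0,"ry": 0,"rz": 0,"grip": 0},
  {"tx": 0,"ty": 0,"tz": 0,"rx": 0,"ry": 0,"rz": 0,"grip": 0},
  {"tx": 0,"ty": 0,"tz": 0,"rx": 0,"ry": 0,"rz": 0,"grip": 0},
])

```text
t: 31.35
eef_pos: [444.3, 261.8, 92.2]
tcp_rot: [-1.571, -0.001, 0.0]
ft_force: [-2.2, -1.6, 8.6]
opening: 0.247
```

Seated (8.6 N). Release, rise.

>>> move_arm([
  {"tx": 0,"ty": 0,"tz": 0,"rx": 0,"ry": 0,"rz": 0,"grip": 35},
  {"tx": 0,"ty": 0,"tz": 0,"rx": 0,"ry": 0,"rz": 0,"grip": 60},
  {"tx": 0,"ty": 0,"tz": 0,"rx": 0,"ry": 0,"rz": 0,"grip": 80},
  {"tx": 0,"ty": 0,"tz": 0,"rx": 0,"ry": 0,"rz": 0,"grip": 100},
  {"tx": 0,"ty": -2,"tz": 0,"rx": 0,"ry": 0,"rz": 0,"grip": 100},
  {"tx": 0,"ty": -4,"tz": 0,"rx": 0,"ry": 0,"rz": 0,"grip": 100},
  {"tx": 0,"ty": -4,"tz": 0,"rx": 0,"ry": 0,"rz": 0,"grip": 100},
  {"tx": 0,"ty": -4,"tz": 0,"rx": 0,"ry": 0,"rz": 0,"grip": 100},
  {"tx": 0,"ty": 0,"tz": 0,"rx": 0,"ry": 0,"rz": 0,"grip": 100},
  {"tx": 0,"ty": 0,"tz": 0,"rx": 0,"ry": 0,"rz": 0,"grip": 100},
])

```text
t: 32.18
eef_pos: [444.8, 262.1, 233.4]
tcp_rot: [-1.569, -0.004, 0.0]
ft_force: [0.7, -0.6, -0.6]
opening: 0.889
```

Run:
```python
from h import *
P,p=look('w_wl4'); top(P,445,261,79,tol=3); top(P,445,261,101,tol=3); top(P,445,261,64,tol=3); top(P,450,178,84)
```

```text
tcp [444.8 262.1 233.4] [-1.5691e+00 -3.9000e-03  1.0000e-04] f [ 0.7 -0.6 -0.6] op 0.889 t 32.18
table z 0.8
79 mec [444.4 264.9] r 11.3 fit [445.  261.3] z 78.0 23
none
64 mec [445.3 261.3] r 31.8 fit [445.4 261.5] z 64.2 187
84 mec [450.3 178.4] r 15.2 fit [450.5 178.5] z 84.2 262
```

>>> move_arm([
  {"tx": 2.2,"ty": 0,"tz": -2.56,"rx": 0,"ry": 0,"rz": 0,"grip": 100},
  {"tx": 2.2,"ty": 0,"tz": -2.56,"rx": 0,"ry": 0,"rz": 0,"grip": 100},
  {"tx": 2.2,"ty": 0,"tz": -2.56,"rx": 0,"ry": 0,"rz": 0,"grip": 100},
  {"tx": 2.2,"ty": 0,"tz": -2.56,"rx": 0,"ry": 0,"rz": 0,"grip": 100},
  {"tx": 2.2,"ty": 0,"tz": -2.56,"rx": 0,"ry": 0,"rz": 0,"grip": 100},
  {"tx": 2.2,"ty": 0,"tz": -2.56,"rx": 0,"ry": 0,"rz": 0,"grip": 100},
  {"tx": 2.2,"ty": 0,"tz": -2.56,"rx": 0,"ry": 0,"rz": 0,"grip": 100},
  {"tx": 2.2,"ty": 0,"tz": -2.56,"rx": 0,"ry": 0,"rz": 0,"grip": 100},
  {"tx": 0,"ty": 0,"tz": 0,"rx": 0,"ry": 0,"rz": 0,"grip": 100},
  {"tx": 0,"ty": 0,"tz": 0,"rx": 0,"ry": 0,"rz": 0,"grip": 100},
])

```text
t: 33.07
eef_pos: [620.3, 55.6, 228.9]
tcp_rot: [-1.571, 0.004, -0.002]
ft_force: [-0.1, 0.3, -0.1]
opening: 0.999
```

>>> move_arm([
  {"tx": 0,"ty": 0,"tz": 0,"rx": 0,"ry": 0,"rz": 0,"grip": 100},
  {"tx": 0,"ty": 0,"tz": 0,"rx": 0,"ry": 0,"rz": 0,"grip": 100},
  {"tx": 0,"ty": 0,"tz": 0,"rx": 0,"ry": 0,"rz": 0,"grip": 100},
])

```text
t: 33.32
eef_pos: [619.6, 57.9, 231.3]
tcp_rot: [-1.571, 0.001, 0.001]
ft_force: [-0.5, 1.1, 0.6]
opening: 1.001
```

Run:
```python
from h import *
P,p=look('w_sl'); top(P,622,57,37,tol=3); top(P,622,57,15,tol=3)
```

```text
tcp [619.6  57.9 231.3] [-1.5707e+00  7.0000e-04  1.2000e-03] f [-0.5  1.1  0.6] op 1.001 t 33.32
table z 0.7
37 mec [622.7  57. ] r 9.8 fit [622.7  57.2] z 37.5 191
15 mec [622.7  56.8] r 23.0 fit [622.7  56.9] z 15.7 679
```

View pics/w_wl4.png

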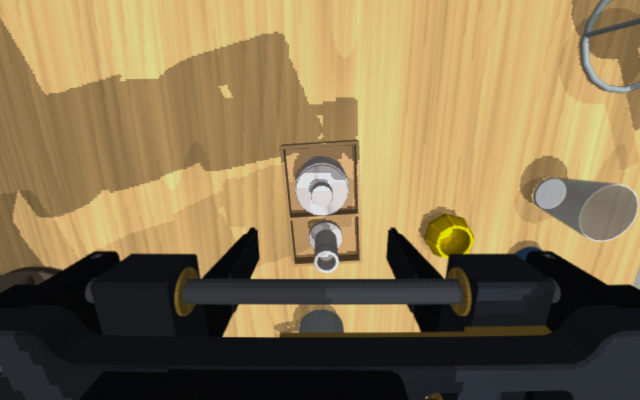

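>>> move_arm([
  {"tx": 0.25,"ty": 3.5,"tz": -0.09,"rx": 0,"ry": 0,"rz": 0,"grip": 90},
  {"tx": 0,"ty": 3.5,"tz": 0,"rx": 0,"ry": 0,"rz": 0,"grip": 80},
  {"tx": 0,"ty": 3.5,"tz": 0,"rx": 0,"ry": 0,"rz": 0,"grip": 70},
  {"tx": 0,"ty": 3.5,"tz": 0,"rx": 0,"ry": 0,"rz": 0,"grip": 60},
  {"tx": 0,"ty": 2.0,"tz": 0,"rx": 0,"ry": 0,"rz": 0,"grip": 60},
  {"tx": 0,"ty": 0,"tz": 0,"rx": 0,"ry": 0,"rz": 0,"grip": 60},
  {"tx": 0,"ty": 0,"tz": 0,"rx": 0,"ry": 0,"rz": 0,"grip": 60},
  {"tx": 0,"ty": 0,"tz": 0,"rx": 0,"ry": 0,"rz": 0,"grip": 60},
  {"tx": 0,"ty": 0,"tz": 0,"rx": 0,"ry": 0,"rz": 0,"grip": 60},
  {"tx": 0,"ty": 0,"tz": 0,"rx": 0,"ry": 0,"rz": 0,"grip": 60},
])

```text
t: 34.2
eef_pos: [623.5, 56.2, 73.3]
tcp_rot: [-1.571, -0.003, 0.0]
ft_force: [0.1, -0.2, 0.3]
opening: 0.601
```

>>> move_arm([
  {"tx": -0.06,"ty": 1.6,"tz": 0.05,"rx": 0,"ry": 0,"rz": 0,"grip": 60},
  {"tx": 0,"ty": 1.2,"tz": 0,"rx": 0,"ry": 0,"rz": 0,"grip": 60},
  {"tx": 0,"ty": 0.7,"tz": 0,"rx": 0,"ry": 0,"rz": 0,"grip": 60},
  {"tx": 0,"ty": 0,"tz": 0,"rx": 0,"ry": 0,"rz": 0,"grip": 60},
  {"tx": 0,"ty": 0,"tz": 0,"rx": 0,"ry": 0,"rz": 0,"grip": 60},
  {"tx": 0,"ty": 0,"tz": 0,"rx": 0,"ry": 0,"rz": 0,"grip": 60},
  {"tx": 0,"ty": 0,"tz": 0,"rx": 0,"ry": 0,"rz": 0,"grip": 60},
  {"tx": 0,"ty": 0,"tz": 0,"rx": 0,"ry": 0,"rz": 0,"grip": 60},
])

```text
t: 34.87
eef_pos: [622.4, 56.6, 37.0]
tcp_rot: [-1.571, -0.001, 0.0]
ft_force: [0.8, 0.1, -0.5]
opening: 0.596
```

>>> move_arm([
  {"tx": -0.02,"ty": 0,"tz": 0.02,"rx": 0,"ry": 0,"rz": 0,"grip": 40},
  {"tx": 0,"ty": 0,"tz": 0,"rx": 0,"ry": 0,"rz": 0,"grip": 30},
  {"tx": 0,"ty": 0,"tz": 0,"rx": 0,"ry": 0,"rz": 0,"grip": 0},
  {"tx": 0,"ty": 0,"tz": 0,"rx": 0,"ry": 0,"rz": 0,"grip": 0},
  {"tx": 0,"ty": 0,"tz": 0,"rx": 0,"ry": 0,"rz": 0,"grip": 0},
  {"tx": 0,"ty": 0,"tz": 0,"rx": 0,"ry": 0,"rz": 0,"grip": 0},
  {"tx": 0,"ty": 0,"tz": 0,"rx": 0,"ry": 0,"rz": 0,"grip": 0},
  {"tx": 0,"ty": 0,"tz": 0,"rx": 0,"ry": 0,"rz": 0,"grip": 0},
  {"tx": 0,"ty": 0,"tz": 0,"rx": 0,"ry": 0,"rz": 0,"grip": 0},
  {"tx": 0,"ty": 0,"tz": 0,"rx": 0,"ry": 0,"rz": 0,"grip": 0},
])

```text
t: 35.7
eef_pos: [622.0, 56.8, 36.6]
tcp_rot: [-1.571, -0.0, -0.0]
ft_force: [0.1, 0.2, -0.3]
opening: 0.202
```

>>> move_arm([
  {"tx": 0,"ty": -0.5,"tz": 0,"rx": 0,"ry": 0,"rz": 0,"grip": 0},
  {"tx": 0,"ty": -2.5,"tz": 0,"rx": 0,"ry": 0,"rz": 0,"grip": 0},
  {"tx": 0,"ty": -4,"tz": 0,"rx": 0,"ry": 0,"rz": 0,"grip": 0},
  {"tx": 0,"ty": -4,"tz": 0,"rx": 0,"ry": 0,"rz": 0,"grip": 0},
  {"tx": 0,"ty": -2.3,"tz": 0,"rx": 0,"ry": 0,"rz": 0,"grip": 0},
])

```text
t: 36.12
eef_pos: [622.7, 56.8, 173.9]
tcp_rot: [-1.571, -0.004, 0.0]
ft_force: [1.3, -0.2, -0.3]
opening: 0.202
```

>>> move_arm([
  {"tx": -1.87,"ty": 0,"tz": -3.08,"rx": 0,"ry": 0,"rz": 0,"grip": 0},
  {"tx": -1.87,"ty": 0,"tz": -3.08,"rx": 0,"ry": 0,"rz": 0,"grip": 0},
  {"tx": -1.87,"ty": 0,"tz": -3.08,"rx": 0,"ry": 0,"rz": 0,"grip": 0},
  {"tx": -1.87,"ty": 0,"tz": -3.08,"rx": 0,"ry": 0,"rz": 0,"grip": 0},
  {"tx": -1.87,"ty": 0,"tz": -3.08,"rx": 0,"ry": 0,"rz": 0,"grip": 0},
  {"tx": -1.87,"ty": 0,"tz": -3.08,"rx": 0,"ry": 0,"rz": 0,"grip": 0},
  {"tx": -1.87,"ty": 0,"tz": -3.08,"rx": 0,"ry": 0,"rz": 0,"grip": 0},
  {"tx": -1.87,"ty": 0,"tz": -3.08,"rx": 0,"ry": 0,"rz": 0,"grip": 0},
  {"tx": -1.87,"ty": 0,"tz": -3.08,"rx": 0,"ry": 0,"rz": 0,"grip": 0},
  {"tx": -1.83,"ty": 0,"tz": -3.08,"rx": 0,"ry": 0,"rz": 0,"grip": 0},
])

```text
t: 36.95
eef_pos: [434.2, -252.4, 170.0]
tcp_rot: [-1.571, -0.0, 0.0]
ft_force: [0.8, 0.4, -1.3]
opening: 0.204
```

>>> move_arm([
  {"tx": 0,"ty": 0,"tz": 0,"rx": 0,"ry": 0,"rz": 0,"grip": 0},
  {"tx": 0,"ty": 0,"tz": 0,"rx": 0,"ry": 0,"rz": 0,"grip": 0},
  {"tx": 0,"ty": 0,"tz": 0,"rx": 0,"ry": 0,"rz": 0,"grip": 0},
  {"tx": 0,"ty": 0,"tz": 0,"rx": 0,"ry": 0,"rz": 0,"grip": 0},
  {"tx": 0,"ty": 0,"tz": 0,"rx": 0,"ry": 0,"rz": 0,"grip": 0},
  {"tx": 0,"ty": 0,"tz": 0,"rx": 0,"ry": 0,"rz": 0,"grip": 0},
])

```text
t: 37.45
eef_pos: [435.9, -250.3, 169.5]
tcp_rot: [-1.571, -0.0, 0.002]
ft_force: [-0.2, 0.5, -0.2]
opening: 0.201
```

Run:
```python
from h import *
P,p=look('w_sl2'); s=env.state()['eef_pos']; top(P,s[0],s[1],s[2]-21,tol=3); top(P,436,-251,90,tol=3)
```

```text
tcp [ 435.9 -250.3  169.5] [-1.5706 -0.      0.0016] f [-0.2  0.5 -0.2] op 0.201 t 37.45
table z 0.7
148.5099791839908 mec [ 436.6 -250.3] r 23.1 fit [ 436.5 -250. ] z 148.7 1357
90 mec [ 435.8 -251.1] r 24.8 fit [ 435.9 -251. ] z 90.4 601
```

View pics/w_sl2.png

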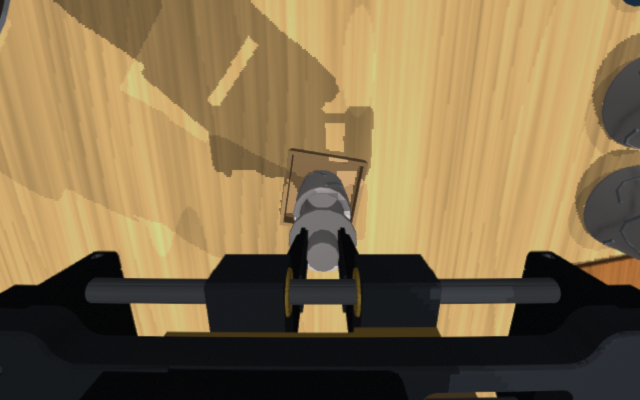

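>>> move_arm([
  {"tx": -0.06,"ty": 1.5,"tz": -0.09,"rx": 0,"ry": 0,"rz": 0,"grip": 0},
  {"tx": 0,"ty": 1.3,"tz": 0,"rx": 0,"ry": 0,"rz": 0,"grip": 0},
  {"tx": 0,"ty": 0.7,"tz": 0,"rx": 0,"ry": 0,"rz": 0,"grip": 0},
  {"tx": 0,"ty": 0,"tz": 0,"rx": 0,"ry": 0,"rz": 0,"grip": 0},
  {"tx": 0,"ty": 0,"tz": 0,"rx": 0,"ry": 0,"rz": 0,"grip": 0},
  {"tx": 0,"ty": 0,"tz": 0,"rx": 0,"ry": 0,"rz": 0,"grip": 0},
  {"tx": 0,"ty": 0,"tz": 0,"rx": 0,"ry": 0,"rz": 0,"grip": 0},
  {"tx": 0,"ty": 0,"tz": 0,"rx": 0,"ry": 0,"rz": 0,"grip": 0},
  {"tx": 0,"ty": 0,"tz": 0,"rx": 0,"ry": 0,"rz": 0,"grip": 0},
])

```text
t: 38.25
eef_pos: [434.9, -252.1, 134.9]
tcp_rot: [-1.571, -0.001, 0.0]
ft_force: [-0.4, -0.3, 0.2]
opening: 0.203
```

Run:
```python
from h import *
P,p=look('w_sl3'); s=env.state()['eef_pos']; top(P,s[0],s[1],s[2]-21,tol=3); top(P,436,-251,90,tol=3)
```

```text
tcp [ 434.9 -252.1  134.9] [-1.5711e+00 -6.0000e-04  0.0000e+00] f [-0.4 -0.3  0.2] op 0.203 t 38.25
table z 0.7
113.82215160577064 mec [ 435.7 -252. ] r 23.0 fit [ 435.5 -251.9] z 114.1 1356
90 mec [ 435.5 -248.7] r 24.6 fit [ 435.8 -251. ] z 90.4 672
```

>>> move_arm([
  {"tx": 0.03,"ty": 0.3,"tz": 0.06,"rx": 0,"ry": 0,"rz": 0,"grip": 0},
  {"tx": 0,"ty": 0.3,"tz": 0,"rx": 0,"ry": 0,"rz": 0,"grip": 0},
  {"tx": 0,"ty": 0.3,"tz": 0,"rx": 0,"ry": 0,"rz": 0,"grip": 0},
  {"tx": 0,"ty": 0.3,"tz": 0,"rx": 0,"ry": 0,"rz": 0,"grip": 0},
  {"tx": 0,"ty": 0.2,"tz": 0,"rx": 0,"ry": 0,"rz": 0,"grip": 0},
  {"tx": 0,"ty": 0,"tz": 0,"rx": 0,"ry": 0,"rz": 0,"grip": 0},
  {"tx": 0,"ty": 0,"tz": 0,"rx": 0,"ry": 0,"rz": 0,"grip": 0},
  {"tx": 0,"ty": 0,"tz": 0,"rx": 0,"ry": 0,"rz": 0,"grip": 0},
  {"tx": 0,"ty": 0,"tz": 0,"rx": 0,"ry": 0,"rz": 0,"grip": 0},
])

```text
t: 39.05
eef_pos: [435.1, -251.5, 120.6]
tcp_rot: [-1.571, -0.0, -0.0]
ft_force: [-0.1, -0.0, -0.2]
opening: 0.204
```

>>> move_arm([
  {"tx": 0,"ty": 0.1,"tz": 0,"rx": 0,"ry": 0,"rz": 0,"grip": 0},
  {"tx": 0,"ty": 0.1,"tz": 0,"rx": 0,"ry": 0,"rz": 0,"grip": 0},
  {"tx": 0,"ty": 0.05,"tz": 0,"rx": 0,"ry": 0,"rz": 0,"grip": 0},
  {"tx": 0,"ty": 0,"tz": 0,"rx": 0,"ry": 0,"rz": 0,"grip": 0},
  {"tx": 0,"ty": 0,"tz": 0,"rx": 0,"ry": 0,"rz": 0,"grip": 0},
  {"tx": 0,"ty": 0,"tz": 0,"rx": 0,"ry": 0,"rz": 0,"grip": 0},
])

```text
t: 39.55
eef_pos: [435.2, -251.6, 118.5]
tcp_rot: [-1.571, -0.001, 0.0]
ft_force: [-1.5, 0.7, 5.7]
opening: 0.202
```

Seated. Release, rise, check.

>>> move_arm([
  {"tx": 0,"ty": 0,"tz": 0,"rx": 0,"ry": 0,"rz": 0,"grip": 30},
  {"tx": 0,"ty": 0,"tz": 0,"rx": 0,"ry": 0,"rz": 0,"grip": 60},
  {"tx": 0,"ty": 0,"tz": 0,"rx": 0,"ry": 0,"rz": 0,"grip": 80},
  {"tx": 0,"ty": 0,"tz": 0,"rx": 0,"ry": 0,"rz": 0,"grip": 100},
  {"tx": 0,"ty": -2,"tz": 0,"rx": 0,"ry": 0,"rz": 0,"grip": 100},
  {"tx": 0,"ty": -4,"tz": 0,"rx": 0,"ry": 0,"rz": 0,"grip": 100},
  {"tx": 0,"ty": -4,"tz": 0,"rx": 0,"ry": 0,"rz": 0,"grip": 100},
  {"tx": 0,"ty": -2,"tz": 0,"rx": 0,"ry": 0,"rz": 0,"grip": 100},
  {"tx": 0,"ty": 0,"tz": 0,"rx": 0,"ry": 0,"rz": 0,"grip": 100},
  {"tx": 0,"ty": 0,"tz": 0,"rx": 0,"ry": 0,"rz": 0,"grip": 100},
])

```text
t: 40.38
eef_pos: [435.2, -251.6, 238.7]
tcp_rot: [-1.572, -0.002, 0.0]
ft_force: [-0.8, -0.9, -0.0]
opening: 0.843
```

>>> move_arm([
  {"tx": 0,"ty": 0,"tz": 0,"rx": 0,"ry": 0,"rz": 0,"grip": 100},
  {"tx": 0,"ty": 0,"tz": 0,"rx": 0,"ry": 0,"rz": 0,"grip": 100},
  {"tx": 0,"ty": 0,"tz": 0,"rx": 0,"ry": 0,"rz": 0,"grip": 100},
])

```text
t: 40.63
eef_pos: [434.8, -251.3, 236.8]
tcp_rot: [-1.569, 0.002, -0.0]
ft_force: [0.3, -0.4, 0.5]
opening: 0.993
```

Run:
```python
from h import *
P,p=look('w_end'); print('slim lid: disc top expect 97, knob 119'); top(P,436,-251,97,tol=3); top(P,436,-251,119,tol=3)
for n in ["scene","top"]:
    p,d=env.read_camera(n); cv2.imwrite(f"pics/{n}9.png",p); P=cloud(n,d).reshape(-1,3)
    print(n,'wide lid disc 71, knob 93'); top(P,445,261,71,tol=3);top(P,445,261,93,tol=3)
    print('candle'); top(P,450,178,84); print('slim'); top(P,436,-251,97,tol=3);top(P,436,-251,119,tol=3)
    print('pot,mug'); top(P,619,183,44); top(P,443,14,80)
```

```text
tcp [ 434.8 -251.3  236.8] [-1.5693  0.0018 -0.    ] f [ 0.3 -0.4  0.5] op 0.993 t 40.63
table z 0.7
slim lid: disc top expect 97, knob 119
97 mec [ 435.7 -251.3] r 22.9 fit [ 435.8 -251.3] z 97.6 1017
119 mec [ 435.7 -251.2] r 9.9 fit [ 435.8 -251.3] z 119.6 299
scene wide lid disc 71, knob 93
71 mec [445.6 261.1] r 31.8 fit [445.7 261.2] z 71.4 165
93 mec [447.7 259.8] r 11.9 fit [446.8 259.8] z 93.2 38
candle
84 mec [452.3 178.2] r 16.7 fit [451.8 176.9] z 83.2 57
slim
97 mec [ 435.8 -251.5] r 23.6 fit [ 436.  -251.6] z 98.7 233
119 mec [ 435.8 -251.9] r 10.6 fit [ 436.  -251.6] z 120.5 75
pot,mug
44 mec [621.9 183.3] r 27.0 fit [622.  182.5] z 43.2 126
80 mec [444.2  13.4] r 36.9 fit [444.5  13.1] z 79.5 155
top wide lid disc 71, knob 93
71 mec [444.7 261. ] r 30.7 fit [445.1 261.1] z 71.0 339
93 mec [445.3 261.2] r 11.3 fit [445.4 260.8] z 93.2 69
candle
84 mec [449.  177.3] r 14.0 fit [449.4 177.6] z 83.7 48
slim
97 mec [ 435.7 -251.2] r 23.3 fit [ 435.7 -251. ] z 96.9 188
119 mec [ 435.2 -251.7] r 9.9 fit [ 435.1 -251.7] z 118.2 56
pot,mug
44 mec [618.3 182.3] r 26.5 fit [618.3 183.3] z 43.7 101
80 mec [442.2  14.6] r 35.8 fit [441.9  14.7] z 79.5 107
```

View pics/scene9.png

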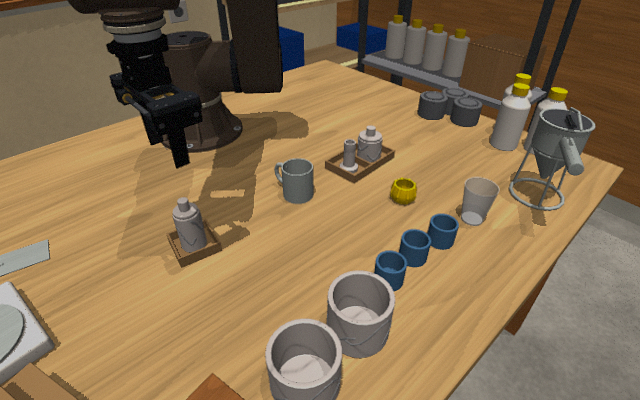

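The picture shows both sets made up: the lidded slim jar at (188,225), and the candlestick (349,155) and lidded wide jar (370,142) in the long carton. The mug (297,180) and pot (403,190) haven't moved, and the gripper is clear of everything.

```bash
python3 -c "
from cell import env
print(env.job_done())"
```

```text
the job is handed in; nothing more can be done
None
```

Both gift sets are made up and handed in at about 41 s; the handover returned no verdict. I placed the candlestick and wide jar in the long carton and the slim jar in the square carton. I then fitted each lid on its own jar, setting every piece down on light contact (5 to 9 N).

**Last checks (wrist, scene and top cameras):**
- **Positions:** the wide jar, candlestick and slim jar are each within about 1 mm of the middle of their compartments.
- **Wide lid:** fully home, disc top at 71 mm and knob top at 93 mm, as expected.
- **Slim lid:** fully home, disc top at about 97 mm and knob top at about 119 mm, as expected.
- **Lid centring:** both lids are within about 1 mm of their jar axes by the wrist and top cameras.
- **Pot and mug:** neither moved by more than the measuring noise.
- **Robot:** the gripper is open and clear of everything.

**Disagreements:** the scene camera placed the wide lid's knob about 2 mm off from the other views, within the calibration's 2 mm tolerance. My first close look at that lid used the wrong height, so the scene and top views are what confirm it is seated.

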